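# Set out the loading bars for the splitting test

## Task

Draw the clip strip's red-posted keeper fully back, pull the square loading bars one at a time out of their sprung clips, and lay each on a cradled asphalt core of its own, resting centred along the top line of the core and overhanging both ends equally. When every bar lies steady on a core, slide the keeper fully closed again. Do not tip the cradled cores over, and leave the mallet, the wooden pusher and the loose standing core alone.

Things in the scene. Friction and masses are not known exactly. Their poses are not given: they have to be found in the camera images.
- clip_strip: Blue base plate screwed to the worktop (190 x 286 x 8 mm) with five sprung clip places at y = -104, -52, 0, 52, 104 mm in its frame, some empty. Origin at worktop height under the centre of the middle place; +x away from the robot, +y left. Bars lie along x, underside 20 mm above the worktop on two black rails; an aluminium rail 28 mm high runs past the bar ends at x = -60 and 60 mm.
- clip_mid (a point): Centre of the middle clip place, 29 mm above the worktop; axes as the strip. Each place has two clips (at x = -34 and 34 mm, 12 mm long): pairs of sprung steel jaws whose round noses (up to 46 mm above the worktop) close over the bar's top edges. A straight upward pull of about 8 N spreads them and the bar snaps out. The bar's middle 50 mm is free for fingers; below it is only the plate, 8 mm high.
- keeper (a joint): Sliding keeper of the clip strip: flat steel rail (24 x 246 x 5 mm, underside 40 mm above the worktop) over the near (-x) ends of the bars, so that they cannot be lifted. 0 m = closed over the bar ends, 0.032 m = fully drawn back towards the robot (along the strip's -x), bars free. About 2 N of friction; stays where it is left.
- keeper_post (a point): Middle of the red upright square grip post on the keeper (16 x 16 mm, from 45 to 77 mm above the worktop; this point is 65 mm above it), sides parallel to the strip's axes. Closed it stands at x = -54 mm, y = 0 in the strip's frame; it moves with the keeper.
- bar1: Loading bar 1: square aluminium bar with a narrow yellow band round its middle, 110 x 18 x 18 mm, 0.12 kg, all four long faces alike. Origin at its centre, x along its length. Starts in a clip place of the strip, centre 29 mm above the worktop (None if absent).
- bar2: Loading bar 2: square aluminium bar with a narrow yellow band round its middle, 110 x 18 x 18 mm, 0.12 kg, all four long faces alike. Origin at its centre, x along its length. Starts in a clip place of the strip, centre 29 mm above the worktop (None if absent).
- bar3: Loading bar 3: square aluminium bar with a narrow yellow band round its middle, 110 x 18 x 18 mm, 0.12 kg, all four long faces alike. Origin at its centre, x along its length. Starts in a clip place of the strip, centre 29 mm above the worktop (None if absent).
- bar4: Loading bar 4: square aluminium bar with a narrow yellow band round its middle, 110 x 18 x 18 mm, 0.12 kg, all four long faces alike. Origin at its centre, x along its length. Starts in a clip place of the strip, centre 29 mm above the worktop (None if absent).
- bar5: Loading bar 5: square aluminium bar with a narrow yellow band round its middle, 110 x 18 x 18 mm, 0.12 kg, all four long faces alike. Origin at its centre, x along its length. Starts in a clip place of the strip, centre 29 mm above the worktop (None if absent).
- core1: Asphalt drill core 1 strapped lying in its grey cradle (one loose piece of about 1.9 kg, plate 100 x 84 x 10 mm with two steel rods). Origin on the worktop under the middle; the core, 86 mm in diameter and 50 mm long, lies along this body's y axis, its axis 54 mm and its top line about 96.5 mm above the worktop.
- crest1 (a point): Middle of the top line (crest) of core 1, 96.5 mm above the worktop; axes as core1, so the crest runs along y.
- core2: Asphalt drill core 2 strapped lying in its grey cradle (one loose piece of about 1.9 kg, plate 100 x 84 x 10 mm with two steel rods). Origin on the worktop under the middle; the core, 86 mm in diameter and 50 mm long, lies along this body's y axis, its axis 54 mm and its top line about 96.5 mm above the worktop.
- crest2 (a point): Middle of the top line (crest) of core 2, 96.5 mm above the worktop; axes as core2, so the crest runs along y.
- core3: Asphalt drill core 3 strapped lying in its grey cradle (one loose piece of about 1.9 kg, plate 100 x 84 x 10 mm with two steel rods). Origin on the worktop under the middle; the core, 86 mm in diameter and 50 mm long, lies along this body's y axis, its axis 54 mm and its top line about 96.5 mm above the worktop.
- crest3 (a point): Middle of the top line (crest) of core 3, 96.5 mm above the worktop; axes as core3, so the crest runs along y.
- core4: Asphalt drill core 4 strapped lying in its grey cradle (one loose piece of about 1.9 kg, plate 100 x 84 x 10 mm with two steel rods). Origin on the worktop under the middle; the core, 86 mm in diameter and 50 mm long, lies along this body's y axis, its axis 54 mm and its top line about 96.5 mm above the worktop.
- crest4 (a point): Middle of the top line (crest) of core 4, 96.5 mm above the worktop; axes as core4, so the crest runs along y.
- mallet: Bystander: rubber mallet, 75 x 221 x 52 mm, lying at the back. Leave alone.
- dowel: Bystander: turned wooden pusher, 26 x 110 x 26 mm, lying at the back. Leave alone.
- standing_core: Bystander: loose asphalt core standing on end, 85 mm in diameter, 77 mm high, on the left. Leave alone.

How it is judged:
By the outcome, as a careful person would: the job done as asked, in the order asked, and still so for the second after the job is handed in, with the robot touching nothing.
Of bar1, bar2, bar3, bar4, bar5 only 3 to 4 are there at a start; the rules pass over those that are not, and their reading is None.
At some moment in a run one of core1, core2, core3, core4 may be knocked a few centimetres aside while the robot is not near it.
Once in a run the grip may slacken for a moment while it holds something.
It also fails if it takes over 210 s, if anything falls off the work surface, if the arm or the gripper's body presses on something with over 40 N, if the wrist force passes 120 N, or if a joint passes its speed limit or range.

## Robot

A 6-joint arm with a two-finger parallel gripper is mounted at the origin on a cart in front of the work surface, level with it; the furniture and walls round the work are solid. World frame = base frame: x ahead of the robot, y to its left, z up, the work surface at z = 0. Lengths are in m, angles in degrees, forces in N, time in s.
With the tool pointing down it reaches from about 0.375 to 0.9 m from the base axis. Payload 3.1 kg.
Tool frame: the origin (TCP) lies at the very end of the fingers, on their centre line; the grasp point (between the pads) lies 19 mm behind it (bot.hold_point_z is the z of the grasp point in the tool frame, in m); z points along the fingers, y is the line along which they close (so a half turn about z gives the same grasp; the last joint's range is limited). The gripper opens to 87 mm and grips with 3 to 60 N. Pads are 19 mm wide; open, the fingers measure 117 mm over their backs; the gripper's body (75 mm by 190 mm) begins 51 mm behind the grasp point.
Start: joints at [-81.675, 30.224, 82.088, -0, 67.689, -10.227], TCP at [0.199, -0.592, 0.223] pointing down, gripper open.
Joint ranges: [-176.69, 176.69], [-43.24, 126.21], [12.49, 139.97], [-82, 262], [0, 151.66], [-163.58, 163.58]. Speed limits (degrees/s): [159.86, 159.86, 180, 180, 180, 180].

## Interface

Orientations are given as a 3x3 rotation matrix whose columns are the frame's x, y, z axes.
In Python, from rig import bot, capture, camera_model gives the robot as it stands.
- The arm moves only by the tool apply_moves, never from a script. Its argument "plan" is text: rows parted by semicolons, each of 6 numbers parted by spaces: the shift along the tool's x, y, z in units of 0.05 m (1.0 is 0.05 m), then the turn, a rotation vector about the tool's x, y, z in units of 360 degrees (1.0 is 360 degrees). In form: dx dy dz ax ay az; .... A call has 1 to 10 rows; each row shifts and turns the commanded pose from where the row before left it, along the tool's axes as they then stand; what a row does not reach is not made up. A row lasts 1/12 s, in which the tool goes at most 41.7 mm and 7.16 degrees, less where a joint would pass 70% of its speed; a pose out of reach is approached as far as the arm can. A call with a number of a shift or a turn outside -1 to 1 is refused whole. A call with a gripper value outside its range is refused whole. "gripper" is the gripper command: -1 is shut, 1 is fully open, values between are in proportion, set as the call begins (left out, the last holds). The fingers move at their own pace and stop on an object; the grip force is fixed at half the most. Time passes only in rows, so rows that do not move let the fingers close. It gives the time, the measured TCP pose, the force, the opening and the grip force at its end, in the units of the state.
- bot.read_state(): the state, without advancing time (a new reading comes with each control period).
- capture(name): name is "scene" or "top"; returns the picture (480x640x3 uint8, red, green, blue); there is no depth.
- camera_model(name): a dict with "vertical_fov" (degrees; the focal length in pixels is half the picture's height over the tangent of half this angle, whatever the lens; pixels are square), "cx", "cy" (the principal point, pixels), "position" and "rotation" of the camera in the world. Camera axes: x right, y down, z forward; pixel columns grow to the right and rows downward; lengths in m; the calibration is good to about 2 mm. A picture is of the moment at which its call begins. camera_model takes no time and is no camera call.
- bot.hand_in(): hands the job in; it is judged then, once.
The state is a dict: "time_s": time; "joint_positions": joint angles; "qvel": joint speeds; "tau": joint torques, N m; "position": TCP position; "tcp_rot": TCP orientation; "force": force on the tool from outside, world axes, zero at the start; "moment": the same for the moment, N m; "opening": opening from 0.0 (shut) to 1.0 (fully open); "grasp_force": force on a finger pad.
Only numpy, scipy, OpenCV 4.12 (cv2) and the standard library are available. Lean on these libraries where they do the work, as an engineer would, in place of code of your own. Each camera call takes 0.05 s, during which the arm holds its last target. There are 200 camera calls.

## Working session

There is one attempt and no reset: what is moved stays moved. The work goes in short steps, Python scripts to look and compute and a tool call to move; the robot and the scene stay as the last step left them, time stands still between calls to the robot, and variables do not carry over. Pictures are saved under pics/ and viewed, at most 14 in all, crops included, and the job is handed in when it is done.

Besides the shell and the picture viewer there is one more tool, called after "Request:" as name(argument=value, ...) on one line, values as JSON. apply_moves: Moves the arm, as the interface text tells. Its arguments: {"type":"object","properties":{"plan":{"type":"string"},"gripper":{"type":"number"}},"required":["plan"]}

```bash
ls; mkdir -p pics; python3 - <<'E'
from rig import bot,capture,camera_model
import cv2
for n in("scene","top"):
    cv2.imwrite(f"pics/{n}0.png",capture(n)[:,:,::-1]); print(n,camera_model(n))
s=bot.read_state(); print(s, bot.hold_point_z)
E
```

```text
pics
scene {'vertical_fov': 57.446091330068846, 'cx': 315.9969083006963, 'cy': 240.41968480950476, 'position': array([0.04885074, 0.73947425, 0.6417636 ]), 'rotation': array([[-7.60588276e-01, -3.38058759e-01,  5.54275879e-01],
       [-6.49234084e-01,  3.95040074e-01, -6.49952648e-01],
       [ 7.61000712e-04, -8.54201156e-01, -5.19942117e-01]])}
top {'vertical_fov': 55.53781967800097, 'cx': 325.047426352571, 'cy': 238.08661832249484, 'position': array([ 0.43453973, -0.04585345,  1.22356428]), 'rotation': array([[-0.0171506 , -0.98787748,  0.15428525],
       [-0.99523546,  0.03167964,  0.09221047],
       [-0.09598035, -0.15196869, -0.98371403]])}
{'time_s': 0.1, 'joint_positions': array([-8.16760342e+01,  3.02743675e+01,  8.21499105e+01, -4.59370657e-04,
        6.76892681e+01, -1.02278267e+01]), 'qvel': array([-0.04596463, -0.14262242, -0.07824291, -0.01372767, -0.10479579,
       -0.0992001 ]), 'tau': array([-4.94096766e-04, -4.40985525e+01, -1.77150285e+01,  6.34858129e-02,
        5.33987966e-02, -4.15103693e-05]), 'position': array([ 0.19877317, -0.5918448 ,  0.22165688]), 'tcp_rot': array([[ 9.48035521e-01,  3.18164368e-01, -2.94237498e-04],
       [ 3.18164317e-01, -9.48033558e-01,  1.95980037e-03],
       [ 3.44591623e-04, -1.95157624e-03, -9.99998036e-01]]), 'force': array([-0.62033991,  0.43841672, -0.24256479]), 'moment': array([ 0.05575939, -0.00650911,  0.00495197]), 'grasp_force': 0.0, 'opening': 0.9999578203107647} -0.0187
```

View pics/top0.png

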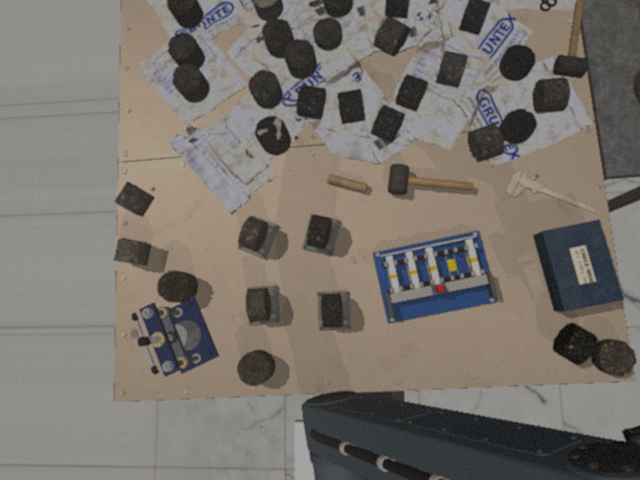

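View pics/scene0.png

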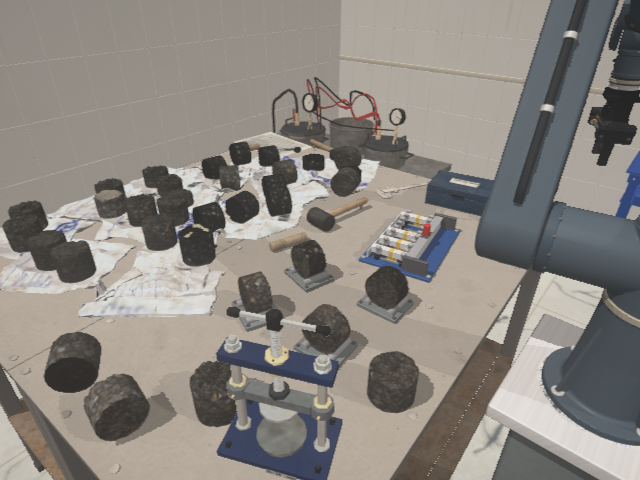

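The top view shows the strip at about (435,275) and four cradled cores at (258,237), (321,234), (262,304) and (333,311). I'll crop in closer.

```bash
python3 - <<'E'
import cv2
a=cv2.imread("pics/top0.png")
cv2.imwrite("pics/c1.png",cv2.resize(a[222:332,365:505],None,fx=5.4,fy=5.4,interpolation=cv2.INTER_CUBIC))
cv2.imwrite("pics/c2.png",cv2.resize(a[205:340,225:365],None,fx=4.4,fy=4.4,interpolation=cv2.INTER_CUBIC))
E
```

```text
(no output)
```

View pics/c1.png

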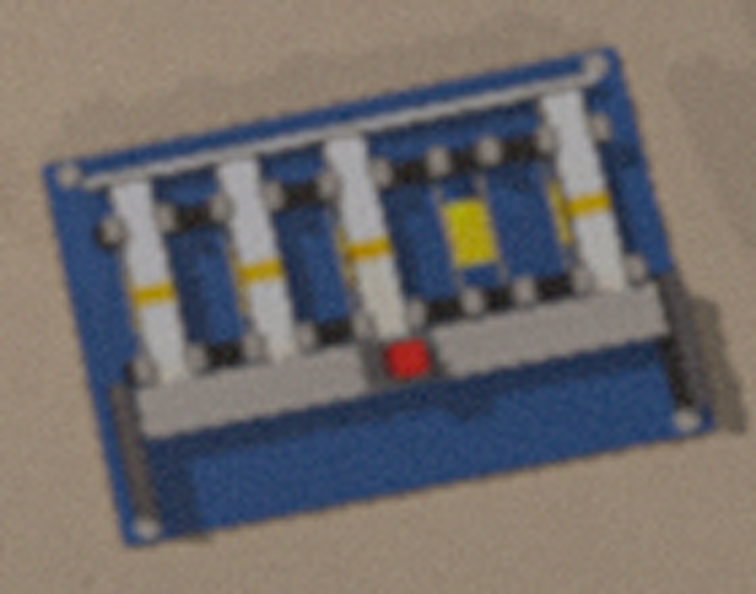

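View pics/c2.png

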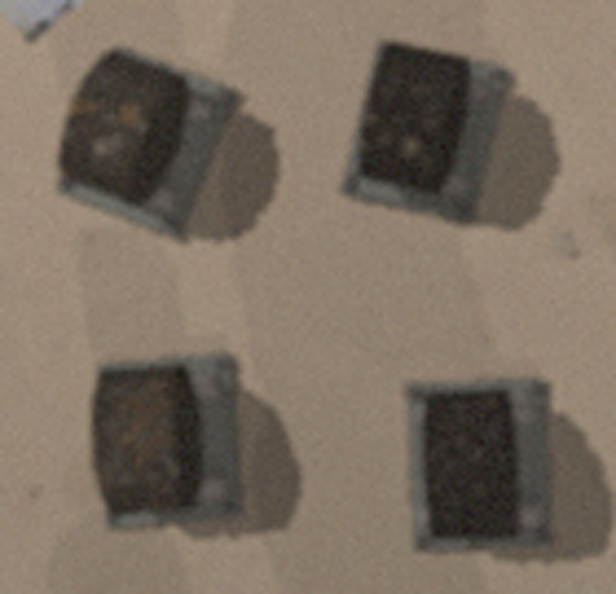

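Strip: four bars sit at places +104, +52, 0 and -104, and -52 is empty. The red post is at crop (408,360), and the bands are at (153,295), (262,272), (371,249) and (588,206). The core plate corners are visible in the second crop. Next I'll fit the poses and overlay them on the other view.

```bash
cat > h.py <<'E'
import numpy as np, cv2
from scipy.optimize import least_squares
from rig import bot,capture,camera_model
CM={n:camera_model(n) for n in("scene","top")}
def proj(n,P):
    c=CM[n]; f=240/np.tan(np.radians(c["vertical_fov"]/2))
    q=(np.atleast_2d(P)-c["position"])@c["rotation"]
    return q[:,:2]/q[:,2:]*f+[c["cx"],c["cy"]]
def ray(n,uv):
    c=CM[n]; f=240/np.tan(np.radians(c["vertical_fov"]/2))
    uv=np.atleast_2d(uv); d=np.c_[(uv-[c["cx"],c["cy"]])/f,np.ones(len(uv))]@c["rotation"].T
    return c["position"],d
def onz(n,uv,z):
    p,d=ray(n,uv); return p+d*((z-p[2])/d[:,2])[:,None]
def pose(p,L):  # p x,y,yaw ; L local pts
    L=np.atleast_2d(L); c,s=np.cos(p[2]),np.sin(p[2])
    return np.c_[p[0]+c*L[:,0]-s*L[:,1],p[1]+s*L[:,0]+c*L[:,1],L[:,2]]
E
cat > fit.py <<'E'
from h import *
un=lambda P,f,o:(np.array(P,float)+.5)/f-.5+np.array(o)
sp=un([(43,166),(615,45),(717,430),(128,547),(408,360),(153,295),(262,272),(371,249),(588,206)],5.4,(365,222))
def SL(cx): return np.array([(cx+.095,.143,.008),(cx+.095,-.143,.008),(cx-.095,-.143,.008),(cx-.095,.143,.008),(-.054,0,.077)]+[(0,y,.038) for y in(.104,.052,0,-.104)])
r=least_squares(lambda v:(proj("top",pose(v,SL(v[3])))-sp).ravel(),[.39,-.27,.2,0],x_scale=[.01,.01,.1,.01])
print("strip",r.x.round(4),r.fun.reshape(-1,2).round(2).tolist())
# plate corners: TR,BR,BL,TL = (+x,-y),(-x,-y),(-x,+y),(+x,+y)
cor=[(.05,-.042,.01),(-.05,-.042,.01),(-.05,.042,.01),(.05,.042,.01)]
pk={"A":[(243,95),(183,240),(60,188)],"B":[(512,75),(470,222),(343,192)],"C":[(238,355),(240,513),(110,527),(100,365)],"D":[(548,380),(550,549),(415,551),(407,382)]}
out=[r.x]
for k,v in pk.items():
    t=un(v,4.4,(225,205)); L=np.array(cor)[:len(v)]
    g=onz("top",t.mean(0),.01)[0]
    q=least_squares(lambda p:(proj("top",pose(p,L))-t).ravel(),[g[0],g[1],0],x_scale=[.01,.01,.1])
    print(k,q.x.round(4),np.degrees(q.x[2]).round(1),q.fun.round(2)); out.append(np.r_[q.x,0])
np.save("poses.npy",out)
def draw(n,im,S=3):
    im=cv2.resize(im,None,fx=S,fy=S,interpolation=cv2.INTER_CUBIC)
    def pl(P,col,cl=True):
        cv2.polylines(im,[np.int32((proj(n,P)+.5)*S-.5)],cl,col,1,cv2.LINE_AA)
    s=out[0]; L=SL(s[3]); pl(pose(s,L[:4]),(0,255,0))
    for y in(.104,.052,0,-.104): pl(pose(s,[(.055,y+.009,.038),(.055,y-.009,.038),(-.055,y-.009,.038),(-.055,y+.009,.038)]),(0,0,255))
    pl(pose(s,[(-.054+a*.008,b*.008,.077) for a,b in((1,1),(1,-1),(-1,-1),(-1,1))]),(0,255,0))
    a=np.linspace(0,2*np.pi,60)
    for q in out[1:]:
        pl(pose(q,cor),(0,255,0))
        for y in(-.025,.025): pl(pose(q,np.c_[.0425*np.cos(a),0*a+y,.054+.0425*np.sin(a)]),(0,0,255))
    return im
if __name__=="__main__":
    t=draw("top",cv2.imread("pics/top0.png"))[600:1010,690:1500]; s=draw("scene",cv2.imread("pics/scene0.png"))[600:1200,660:1460]
    cv2.imwrite("pics/o1.png",t[:, :800]); cv2.imwrite("pics/o2.png",s)
E
python3 fit.py
```

```text
strip [ 0.5344 -0.2114  0.1809 -0.0196] [[-0.58, -0.04], [0.25, -0.13], [0.11, 0.0], [-0.74, 0.35], [0.44, -0.25], [0.25, -0.04], [0.03, 0.09], [-0.08, 0.2], [0.23, -0.21]]
A [ 0.6345  0.2492 -0.4179] -23.9 [ 0.49 -0.48 -0.51  0.11  0.02  0.36]
B [ 0.6352  0.077  -0.286 ] -16.4 [ 0.39 -1.02  0.26  1.01 -0.67 -0.03]
C [0.45   0.2363 0.0542] 3.1 [-0.66 -0.67  0.94  1.1  -0.47  0.11  0.16 -0.57]
D [0.4315 0.0484 0.0046] 0.3 [-0.15 -0.17  0.54 -0.07 -0.74  0.05  0.35  0.19]
```

View pics/o1.png

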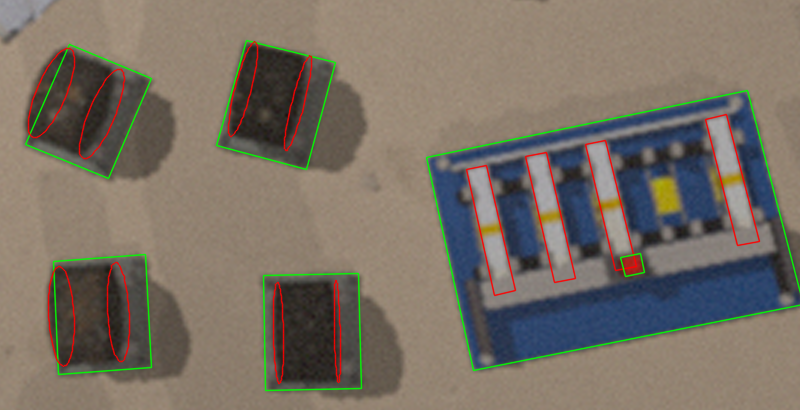

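View pics/o2.png

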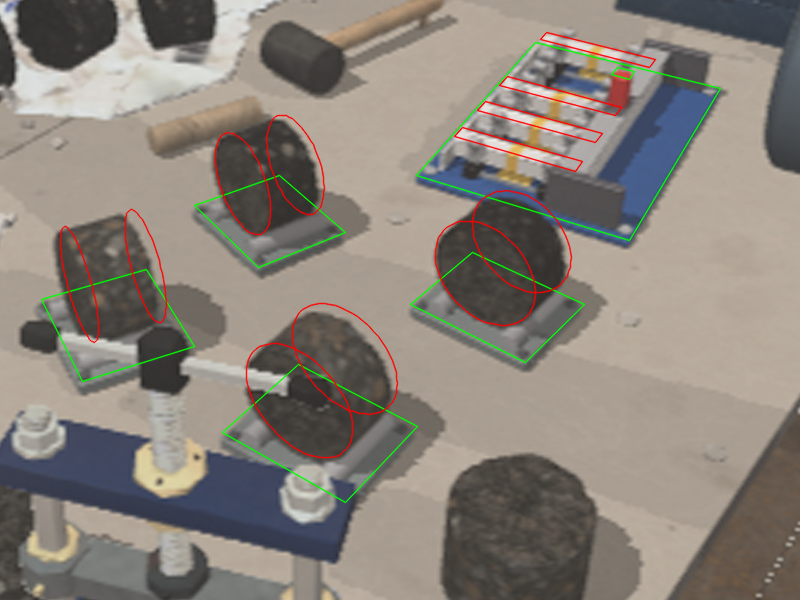

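The top overlay fits the strip and plates well. In the scene view the strip matches, but the core outlines sit about 2 px high. I'll refine the cores by silhouette in both views and write a move planner.

```bash
cat >> h.py <<'E'
def wrap(a): return (a+np.pi)%(2*np.pi)-np.pi
def plan(wps,start=None,vmax=.036,wmax=6.8):
    """wps: (x,y,z,yaw_deg or None). prints rows from measured (or given) pose; returns end"""
    s=bot.read_state(); p=s["position"].copy() if start is None else np.array(start[:3],float)
    y=np.arctan2(s["tcp_rot"][1,0],s["tcp_rot"][0,0]) if start is None else np.radians(start[3])
    rows=[]
    for w in wps:
        t=np.array(w[:3],float); ty=y if w[3] is None else np.radians(w[3])
        d=t-p; dy=wrap(ty-y); n=max(1,int(np.ceil(max(np.linalg.norm(d)/vmax,abs(np.degrees(dy))/wmax))))
        for i in range(n):
            c,s_=np.cos(y),np.sin(y); st=(t-p)/(n-i)
            r=np.r_[c*st[0]+s_*st[1],s_*st[0]-c*st[1],-st[2]]/.05
            r=np.round(r,3); a=round(-np.degrees(dy/n)/360,4)
            l=r*.05; p=p+[c*l[0]+s_*l[1],s_*l[0]-c*l[1],-l[2]]; y-=np.radians(a*360); rows.append(f"{r[0]:g} {r[1]:g} {r[2]:g} 0 0 {a:g}")
        rows.append("|")
    txt="; ".join(rows).replace("; |;"," |").replace("; |","")
    print(txt); return [*p,np.degrees(y)]
def strip(x,y,z): return pose(np.load("poses.npy")[0],[(x,y,z)])[0]
def refine(p0,ims,views,thr=72):
    a=np.linspace(0,2*np.pi,60); S=4
    L=np.vstack([np.c_[.0425*np.cos(a),0*a+y,.054+.0425*np.sin(a)] for y in(-.025,.025)])
    data=[]
    for n in views:
        c=proj(n,pose(p0,[(0,0,.054)]))[0]; o=np.int32(c)-45
        g=cv2.GaussianBlur(ims[n],(3,3),0).max(2)[o[1]:o[1]+90,o[0]:o[0]+90]
        g=cv2.resize(g,None,fx=S,fy=S,interpolation=cv2.INTER_CUBIC); data.append((n,o,g<thr))
    def iou(p):
        r=0
        for n,o,m in data:
            h=cv2.convexHull(np.int32(((proj(n,pose(p,L))-o+.5)*S-.5)*16)[:,None])
            k=cv2.fillConvexPoly(np.zeros(m.shape,np.uint8),h,1,cv2.LINE_8,4)>0
            big=cv2.dilate(k.astype(np.uint8),np.ones((25,25)))>0
            r+=(k&m).sum()/(k|(m&big)).sum()
        return r/len(data)
    from scipy.optimize import minimize
    b=minimize(lambda v:-iou([p0[0]+v[0]/1e3,p0[1]+v[1]/1e3,p0[2]+v[2]/50]),[0,0,0],method="Nelder-Mead",options=dict(initial_simplex=[[0,0,0],[5,0,0],[0,5,0],[0,0,5]],xatol=.02,fatol=1e-5))
    v=b.x; return np.array([p0[0]+v[0]/1e3,p0[1]+v[1]/1e3,p0[2]+v[2]/50]),-b.fun
E
python3 - <<'E'
from h import *
P=np.load("poses.npy"); ims={n:cv2.imread(f"pics/{n}0.png") for n in("top","scene")}
for k,p in zip("ABCD",P[1:]):
    for v in(("top",),("scene",),("top","scene")):
        for t in(62,80):
            q,f=refine(p[:3],ims,v,t); print(k,v,t,((q-p[:3])[:2]*1e3).round(1),np.degrees(q[2]).round(1),round(f,3))
for x in (0,-54,-86): print(x,strip(x/1e3,0,.065))
y=np.degrees(P[0][2]); a=strip(-.054,0,.16)
s=plan([(*a,y)])
E
```

```text
A ('top',) 62 [-1.9  1.3] -16.8 0.465
A ('top',) 80 [-1.1  1.8] -20.4 0.793
A ('scene',) 62 [0. 0.] -23.9 0.0
A ('scene',) 80 [1.6 5.5] -29.5 0.455
A ('top', 'scene') 62 [-1.9  1.3] -16.8 0.232
A ('top', 'scene') 80 [0.4 4. ] -25.6 0.608
B ('top',) 62 [-0.9  1.5] -9.5 0.854
B ('top',) 80 [-1.9  1.3] -13.9 0.842
B ('scene',) 62 [-7.  -7.9] -47.8 0.453
B ('scene',) 80 [0.1 4.7] -26.1 0.885
B ('top', 'scene') 62 [-0.9  0. ] -14.4 0.582
B ('top', 'scene') 80 [-1.5  1.4] -17.4 0.831
C ('top',) 62 [-0.3 -1. ] 6.7 0.423
C ('top',) 80 [-0.5 -0.5] 2.6 0.847
C ('scene',) 62 [18.2 10.3] -49.5 0.093
C ('scene',) 80 [-4.2  7.9] -15.1 0.583
C ('top', 'scene') 62 [-0.6 -2.1] 5.3 0.244
C ('top', 'scene') 80 [-0.4  0.9] 2.2 0.699
D ('top',) 62 [-0.1 -0.5] 2.3 0.892
D ('top',) 80 [-0.   0.5] 1.5 0.875
D ('scene',) 62 [ -6.3 -17.9] -60.0 0.36
D ('scene',) 80 [-1.   5.9] -21.4 0.896
D ('top', 'scene') 62 [ 0.1 -1. ] 1.5 0.576
D ('top', 'scene') 80 [0.  0.9] 1.2 0.869
0 [ 0.53436864 -0.21137601  0.065     ]
-54 [ 0.48125024 -0.22109381  0.065     ]
-86 [ 0.44977267 -0.22685251  0.065     ]
0.551 -0.374 0.088 0 0 0.0016; 0.547 -0.379 0.088 0 0 0.0016; 0.543 -0.385 0.088 0 0 0.0016; 0.54 -0.39 0.088 0 0 0.0016; 0.536 -0.396 0.088 0 0 0.0016; 0.532 -0.401 0.088 0 0 0.0016; 0.528 -0.406 0.088 0 0 0.0016; 0.523 -0.412 0.088 0 0 0.0016; 0.519 -0.417 0.088 0 0 0.0016; 0.515 -0.422 0.088 0 0 0.0016; 0.511 -0.427 0.088 0 0 0.0016; 0.506 -0.432 0.088 0 0 0.0016; 0.502 -0.437 0.089 0 0 0.0016; 0.498 -0.442 0.088 0 0 0.0016
```

Request:
apply_moves(plan="0.551 -0.374 0.088 0 0 0.0016; 0.547 -0.379 0.088 0 0 0.0016; 0.543 -0.385 0.088 0 0 0.0016; 0.54 -0.39 0.088 0 0 0.0016; 0.536 -0.396 0.088 0 0 0.0016; 0.532 -0.401 0.088 0 0 0.0016; 0.528 -0.406 0.088 0 0 0.0016; 0.523 -0.412 0.088 0 0 0.0016; 0.519 -0.417 0.088 0 0 0.0016; 0.515 -0.422 0.088 0 0 0.0016", gripper=-0.1)

```text
time_s: 0.93
position: [0.4012, -0.326, 0.1781]
tcp_rot: [[0.975, 0.221, -0.0], [0.221, -0.975, 0.001], [-0.0, -0.001, -1.0]]
force: [-0.0, 0.3, -0.1]
opening: 0.46
grasp_force: 0.0
```

Request:
apply_moves(plan="0.511 -0.427 0.088 0 0 0.0016; 0.506 -0.432 0.088 0 0 0.0016; 0.502 -0.437 0.089 0 0 0.0016; 0.498 -0.442 0.088 0 0 0.0016; 0 0 0 0 0 0; 0 0 0 0 0 0; 0 0 0 0 0 0; 0 0 0 0 0 0")

```text
time_s: 1.6
position: [0.4809, -0.2227, 0.1609]
tcp_rot: [[0.983, 0.181, -0.0], [0.181, -0.983, -0.0], [-0.0, 0.0, -1.0]]
force: [-0.2, 0.6, -0.5]
opening: 0.45
grasp_force: 0.0
```

Request:
apply_moves(plan="0.015 -0.032 0.5 0 0 0; 0 0 0.5 0 0 0; 0 0 0.5 0 0 0; 0 0 0 0 0 0; 0 0 0 0 0 0; 0 0 0 0 0 0")

```text
time_s: 2.1
position: [0.4821, -0.2213, 0.0868]
tcp_rot: [[0.984, 0.181, 0.001], [0.181, -0.984, -0.001], [0.001, 0.001, -1.0]]
force: [0.5, -0.2, -0.6]
opening: 0.451
grasp_force: 0.0
```

```bash
python3 - <<'E'
from h import *
s=bot.read_state(); p=s["position"]; print(p)
im=capture("scene")[:,:,::-1].copy(); cv2.imwrite("pics/s1.png",im)
S=5;o=np.array([345,170]); c=cv2.resize(im[170:280,345:490],None,fx=S,fy=S,interpolation=cv2.INTER_CUBIC)
for q in (p,strip(-.054,0,.077)):
    u=(proj("scene",q)[0]-o+.5)*S-.5; cv2.drawMarker(c,tuple(int(i) for i in u),(0,255,0),0,14)
cv2.imwrite("pics/s1c.png",c)
E
```

```text
[ 0.4820708  -0.22132946  0.0868246 ]
```

View pics/s1c.png

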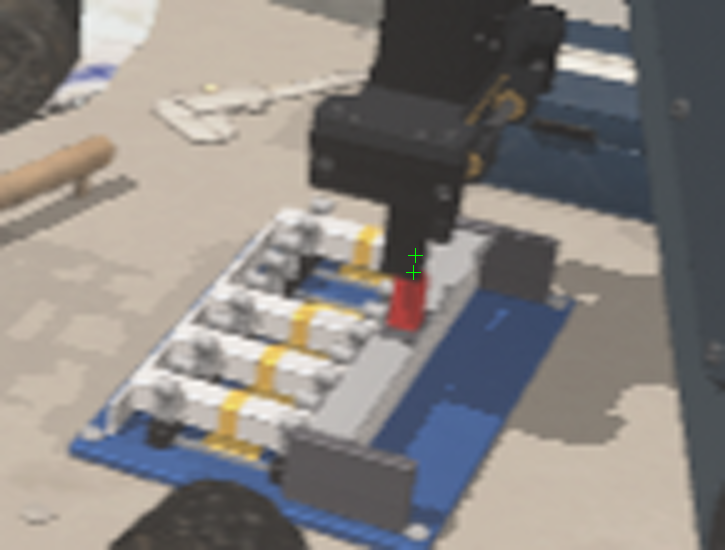

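The post top at crop (410,275) lies under the gripper's centre mark, so the calibration agrees with the arm. I'll descend and grip.

Request:
apply_moves(plan="0 0 0.36 0 0 0; 0 0 0.36 0 0 0; 0 0 0 0 0 0; 0 0 0 0 0 0; 0 0 0 0 0 0")

```text
time_s: 2.57
position: [0.4826, -0.2207, 0.0513]
tcp_rot: [[0.983, 0.182, 0.002], [0.182, -0.983, -0.001], [0.002, 0.002, -1.0]]
force: [0.6, 0.9, -0.3]
opening: 0.452
grasp_force: 0.0
```

Request:
apply_moves(plan="0 0 0 0 0 0; 0 0 0 0 0 0; 0 0 0 0 0 0; 0 0 0 0 0 0; 0 0 0 0 0 0; 0 0 0 0 0 0", gripper=-1)

```text
time_s: 3.07
position: [0.482, -0.2201, 0.0503]
tcp_rot: [[0.983, 0.182, 0.0], [0.182, -0.983, -0.0], [0.0, 0.0, -1.0]]
force: [-0.6, 0.2, 3.2]
opening: 0.181
grasp_force: 30.0
```

Request:
apply_moves(plan="-0.13 0 0 0 0 0; -0.13 0 0 0 0 0; -0.13 0 0 0 0 0; -0.13 0 0 0 0 0; -0.14 0 0 0 0 0; 0 0 0 0 0 0; 0 0 0 0 0 0; 0 0 0 0 0 0; 0 0 0 0 0 0")

```text
time_s: 3.82
position: [0.4504, -0.2259, 0.0503]
tcp_rot: [[0.984, 0.18, 0.003], [0.18, -0.984, -0.0], [0.003, 0.001, -1.0]]
force: [6.6, 5.6, 3.1]
opening: 0.182
grasp_force: 30.0
```

Request:
apply_moves(plan="0.02 0 0 0 0 0; 0 0 0 0 0 0; 0 0 0 0 0 0; 0 0 0 0 0 0; 0 0 -0.6 0 0 0; 0 0 -0.6 0 0 0; 0 0 -0.2 0 0 0; 0 0 0 0 0 0; 0 0 0 0 0 0", gripper=-0.1)

```text
time_s: 4.57
position: [0.4501, -0.226, 0.1199]
tcp_rot: [[0.983, 0.182, 0.0], [0.182, -0.983, -0.001], [0.0, 0.001, -1.0]]
force: [-0.6, -0.2, 0.1]
opening: 0.451
grasp_force: 0.0
```

```bash
python3 - <<'E'
from h import *
P=np.load("poses.npy"); P[0][:2]+=.0008*np.array([-np.sin(P[0][2]),np.cos(P[0][2])])
im={n:capture(n)[:,:,::-1].copy() for n in("top","scene")}
for n in im: cv2.imwrite(f"pics/{n}2.png",im[n])
np.save("poses.npy",P); y=np.degrees(P[0][2])
# keeper check image
c=cv2.resize(im["scene"][180:280,355:480],None,fx=4,fy=4,interpolation=cv2.INTER_CUBIC); cv2.imwrite("pics/k.png",c)
print(y,[ (k,strip(0,k,0)[:2].round(4)) for k in(.104,.052,0,-.104)])
plan([(*strip(0,.104,.09),y)])
E
```

```text
10.367392148760826 [(0.104, array([ 0.5155, -0.1083])), (0.052, array([ 0.5249, -0.1594])), (0, array([ 0.5342, -0.2106])), (-0.104, array([ 0.5529, -0.3129]))]
0.432 -0.515 0.144 0 0 0.0001; 0.431 -0.515 0.144 0 0 0.0001; 0.431 -0.516 0.144 0 0 0.0001; 0.431 -0.515 0.143 0 0 0.0001
```

View pics/k.png

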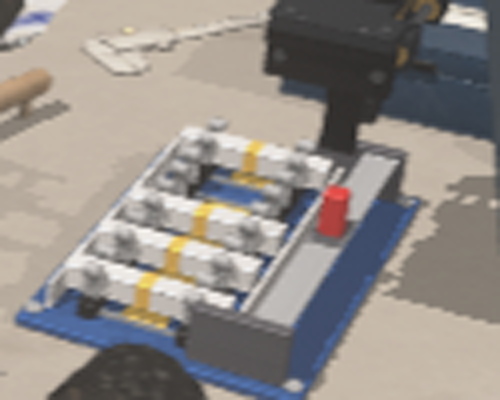

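The keeper is drawn back: the post has moved and the bars' near ends are free. Next I'll go above the left bar.

Request:
apply_moves(plan="0.432 -0.515 0.144 0 0 0; 0.431 -0.515 0.144 0 0 0; 0.431 -0.516 0.144 0 0 0; 0.431 -0.515 0.143 0 0 0; 0 0 0 0 0 0; 0 0 0 0 0 0; 0 0 0 0 0 0; 0 0 0 0 0 0")

```text
time_s: 5.33
position: [0.5156, -0.1096, 0.0906]
tcp_rot: [[0.983, 0.181, -0.001], [0.181, -0.983, 0.0], [-0.001, -0.001, -1.0]]
force: [0.3, 0.2, 0.2]
opening: 0.452
grasp_force: 0.0
```

Request:
apply_moves(plan="0.005 -0.026 0.46 0 0 0; 0 0 0.46 0 0 0; 0 0 0.3 0 0 0; 0 0 0.15 0 0 0; 0 0 0 0 0 0; 0 0 0 0 0 0; 0 0 0 0 0 0")

```text
time_s: 5.92
position: [0.5169, -0.1083, 0.0235]
tcp_rot: [[0.983, 0.181, 0.002], [0.181, -0.983, -0.001], [0.001, 0.001, -1.0]]
force: [0.2, 0.2, 0.3]
opening: 0.451
grasp_force: 0.0
```

Request:
apply_moves(plan="0 0 0 0 0 0; 0 0 0 0 0 0; 0 0 0 0 0 0; 0 0 0 0 0 0; 0 0 0 0 0 0; 0 0 0 0 0 0", gripper=-1)

```text
time_s: 6.42
position: [0.5168, -0.1077, 0.0231]
tcp_rot: [[0.983, 0.182, 0.001], [0.182, -0.983, -0.001], [0.001, 0.001, -1.0]]
force: [0.6, -1.2, 4.5]
opening: 0.205
grasp_force: 30.0
```

Request:
apply_moves(plan="0 0 -0.1 0 0 0; 0 0 -0.2 0 0 0; 0 0 -0.3 0 0 0; 0 0 -0.5 0 0 0; 0 0 -0.6 0 0 0; 0 0 -0.7 0 0 0; 0 0 -0.7 0 0 0; 0 0 -0.2 0 0 0; 0 0 0 0 0 0; 0 0 0 0 0 0")

```text
time_s: 7.25
position: [0.5159, -0.1071, 0.1879]
tcp_rot: [[0.983, 0.182, 0.0], [0.182, -0.983, 0.0], [0.0, 0.0, -1.0]]
force: [-0.4, -0.2, -1.6]
opening: 0.205
grasp_force: 30.0
```

```bash
cat > go.py <<'E'
import sys
from h import *
# go.py core_index yaw0  : plan from here to above core
P=np.load("poses.npy"); i=int(sys.argv[1]); q=P[i]; yaw=np.degrees(q[2])+90
print("target",q[:2].round(4),round(yaw,2),np.array([[np.cos(np.radians(yaw)),np.sin(np.radians(yaw))]]).round(3)); plan([(q[0],q[1],float(sys.argv[2]),yaw)])
E
cat > look.py <<'E'
from h import *
import sys
im={n:capture(n)[:,:,::-1].copy() for n in("top","scene")}
for n in im: cv2.imwrite(f"pics/{n}_{sys.argv[1]}.png",im[n])
a=cv2.imread("pics/top0.png"); 
P=np.load("poses.npy")
for k,q in zip("ABCD",P[1:]):
    u,v=np.int32(proj("top",pose(q,[(0,0,.05)]))[0]); d=cv2.absdiff(a,im["top"])[v-30:v+30,u-30:u+30].max(2)
    print(k,"changed px",(cv2.GaussianBlur(d,(3,3),0)>25).sum())
E
python3 look.py l1; python3 go.py 4 .16; python3 - <<'E'
from h import *
im=cv2.imread("pics/scene_l1.png"); cv2.imwrite("pics/v1.png",np.vstack([cv2.resize(im[140:290,330:500],None,fx=3.5,fy=3.5)]))
E
```

```text
A changed px 134
B changed px 476
C changed px 61
D changed px 806
target [0.4315 0.0484] 90.27 [[-0.005  1.   ]]
-0.089 -0.28 0.043 0 0 -0.0185; -0.056 -0.288 0.043 0 0 -0.0185; -0.023 -0.293 0.043 0 0 -0.0185; 0.011 -0.293 0.043 0 0 -0.0185; 0.045 -0.29 0.044 0 0 -0.0185; 0.079 -0.283 0.043 0 0 -0.0185; 0.111 -0.272 0.044 0 0 -0.0185; 0.142 -0.257 0.043 0 0 -0.0185; 0.171 -0.239 0.044 0 0 -0.0185; 0.197 -0.217 0.043 0 0 -0.0185; 0.221 -0.193 0.044 0 0 -0.0185; 0.242 -0.166 0.043 0 0 -0.0185
```

View pics/v1.png

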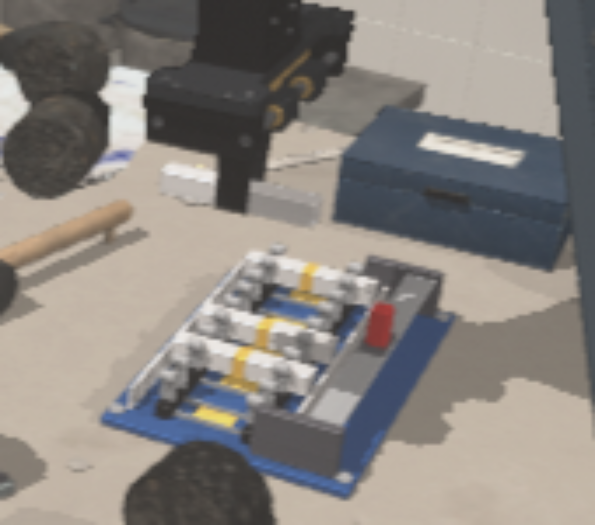

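The bar is out and held, gripped nearly at its middle. Before placing, I'll check with an image difference whether any core moved.

```bash
python3 - <<'E'
from h import *
for n in("top","scene"):
    a,b=cv2.imread(f"pics/{n}0.png"),cv2.imread(f"pics/{n}_l1.png")
    P=np.load("poses.npy")
    for k,q in zip("ABCD",P[1:]):
        u,v=np.int32(proj(n,pose(q,[(0,0,.05)]))[0]); m=cv2.GaussianBlur(cv2.absdiff(a,b)[v-30:v+30,u-30:u+30].max(2),(3,3),0)>30
        ys,xs=np.nonzero(m); print(n,k,len(xs),(xs.mean()-30,ys.mean()-30,xs.min()-30,xs.max()-30,ys.min()-30,ys.max()-30) if len(xs) else "")
t=cv2.imread("pics/top_l1.png")[190:350,220:400]; cv2.imwrite("pics/v2.png",cv2.resize(t,None,fx=3,fy=3))
E
```

```text
top A 0 
top B 0 
top C 0 
top D 724 (np.float64(22.16022099447514), np.float64(5.4005524861878484), np.int64(6), np.int64(29), np.int64(-30), np.int64(29))
scene A 0 
scene B 35 (np.float64(6.714285714285715), np.float64(18.6), np.int64(-3), np.int64(18), np.int64(15), np.int64(22))
scene C 0 
scene D 66 (np.float64(6.68181818181818), np.float64(-28.454545454545453), np.int64(-3), np.int64(27), np.int64(-30), np.int64(-26))
```

View pics/v2.png

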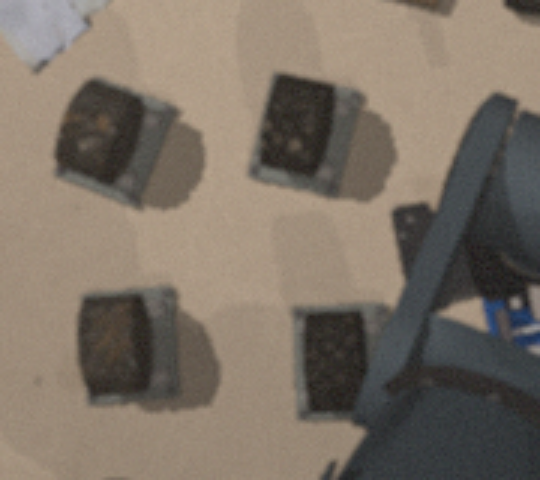

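No core has moved: D is only partly hidden by the arm. I'll carry the bar to D.

Request:
apply_moves(plan="-0.089 -0.28 0.043 0 0 -0.0185; -0.056 -0.288 0.043 0 0 -0.0185; -0.023 -0.293 0.043 0 0 -0.0185; 0.011 -0.293 0.043 0 0 -0.0185; 0.045 -0.29 0.044 0 0 -0.0185; 0.079 -0.283 0.043 0 0 -0.0185; 0.111 -0.272 0.044 0 0 -0.0185; 0.142 -0.257 0.043 0 0 -0.0185; 0.171 -0.239 0.044 0 0 -0.0185; 0.197 -0.217 0.043 0 0 -0.0185")

```text
time_s: 8.18
position: [0.445, 0.0227, 0.164]
tcp_rot: [[0.218, 0.976, -0.005], [0.976, -0.218, 0.001], [-0.0, -0.005, -1.0]]
force: [-0.6, 0.4, -1.1]
opening: 0.206
grasp_force: 30.0
```

Request:
apply_moves(plan="0.221 -0.193 0.044 0 0 -0.0185; 0.242 -0.166 0.043 0 0 -0.0185; 0 0 0 0 0 0; 0 0 0 0 0 0; 0 0 0 0 0 0; 0 0 0 0 0 0; 0 0 0 0 0 0")

```text
time_s: 8.77
position: [0.4337, 0.047, 0.1615]
tcp_rot: [[-0.005, 1.0, 0.0], [1.0, 0.005, -0.0], [-0.0, 0.0, -1.0]]
force: [-0.1, -0.8, -1.4]
opening: 0.2
grasp_force: 30.0
```

Request:
apply_moves(plan="0.032 -0.044 0.4 0 0 0; 0 0 0.4 0 0 0; 0 0 0.25 0 0 0; 0 0 0.1 0 0 0; 0 0 0 0 0 0; 0 0 0 0 0 0; 0 0 0 0 0 0; 0 0 0 0 0 0")

```text
time_s: 9.43
position: [0.4316, 0.0491, 0.1049]
tcp_rot: [[-0.007, 1.0, 0.002], [1.0, 0.007, -0.0], [-0.0, 0.002, -1.0]]
force: [1.2, -0.4, -1.7]
opening: 0.203
grasp_force: 30.0
```

```bash
python3 - <<'E'
from h import *
o=[]
q=np.load("poses.npy")[4]
for n in("scene","top"):
    im=capture(n)[:,:,::-1].copy(); cv2.imwrite(f"pics/{n}_p1.png",im)
    u,v=np.int32(proj(n,pose(q,[(0,0,.08)]))[0]); S=6; c=cv2.resize(im[v-45:v+45,u-32:u+33],None,fx=S,fy=S,interpolation=cv2.INTER_CUBIC)
    for y in(-.055,-.025,0,.025,.055):
        p=(proj(n,pose(q,[(0,y,.0965)]))[0]-[u-32,v-45]+.5)*S; cv2.drawMarker(c,tuple(int(i) for i in p),(0,255,0),0,10)
    o.append(c)
cv2.imwrite("pics/v3.png",np.hstack(o))
E
```

```text
(no output)
```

View pics/v3.png

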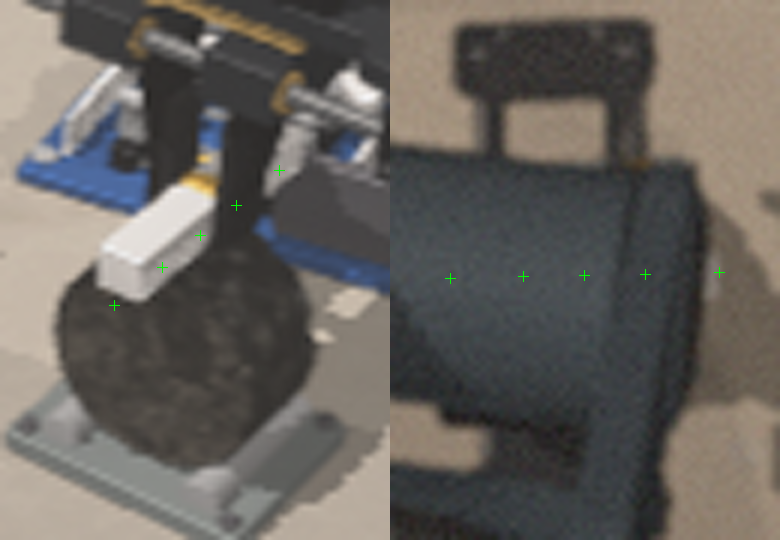

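The bar sits over the crest line in the scene view: its end face is at (120,292), and the crest mark is at (114,305) with 5 mm still to descend. I'll lower it.

Request:
apply_moves(plan="0 0 0.04 0 0 0; 0 0 0.03 0 0 0; 0 0 0.02 0 0 0; 0 0 0.015 0 0 0; 0 0 0 0 0 0; 0 0 0 0 0 0")

```text
time_s: 10.03
position: [0.4309, 0.0493, 0.0988]
tcp_rot: [[-0.007, 1.0, -0.0], [1.0, 0.007, 0.0], [0.0, -0.0, -1.0]]
force: [0.5, 0.0, -0.6]
opening: 0.211
grasp_force: 30.0
```

Request:
apply_moves(plan="0 0 0.01 0 0 0; 0 0 0 0 0 0; 0 0 0 0 0 0")

```text
time_s: 10.28
position: [0.4309, 0.0493, 0.0987]
tcp_rot: [[-0.007, 1.0, 0.0], [1.0, 0.007, -0.0], [-0.0, 0.0, -1.0]]
force: [-0.6, 0.0, 5.7]
opening: 0.202
grasp_force: 30.0
```

Request:
apply_moves(plan="0 0 0 0 0 0; 0 0 0 0 0 0; 0 0 0 0 0 0; 0 0 0 0 0 0; 0 0 -0.15 0 0 0; 0 0 -0.4 0 0 0; 0 0 -0.6 0 0 0; 0 0 -0.3 0 0 0; 0 0 0 0 0 0; 0 0 0 0 0 0", gripper=-0.3)

```text
time_s: 11.12
position: [0.4315, 0.0492, 0.1719]
tcp_rot: [[-0.007, 1.0, 0.003], [1.0, 0.007, -0.0], [-0.0, 0.003, -1.0]]
force: [0.5, 0.5, -0.2]
opening: 0.347
grasp_force: 0.0
```

```bash
python3 - <<'E'
from h import *
p=plan([(.50,-.05,.18,10.4)])
q=plan([(*strip(0,.052,.09),10.37)],start=p)
E
```

```text
-0.166 0.113 -0.014 0 0 0.0185; -0.152 0.132 -0.014 0 0 0.0185; -0.136 0.148 -0.013 0 0 0.0185; -0.118 0.163 -0.014 0 0 0.0185; -0.098 0.176 -0.013 0 0 0.0185; -0.077 0.186 -0.014 0 0 0.0185; -0.055 0.193 -0.013 0 0 0.0185; -0.032 0.198 -0.014 0 0 0.0185; -0.009 0.201 -0.013 0 0 0.0185; 0.015 0.2 -0.014 0 0 0.0185; 0.038 0.197 -0.013 0 0 0.0185; 0.061 0.192 -0.014 0 0 0.0185
0.023 0.561 0.45 0 0 0.0001; 0.023 0.56 0.45 0 0 0.0001; 0.023 0.561 0.45 0 0 0.0001; 0.023 0.56 0.45 0 0 0.0001
```

Request:
apply_moves(plan="-0.166 0.113 -0.014 0 0 0.0185; -0.152 0.132 -0.014 0 0 0.0185; -0.136 0.148 -0.013 0 0 0.0185; -0.118 0.163 -0.014 0 0 0.0185; -0.098 0.176 -0.013 0 0 0.0185; -0.077 0.186 -0.014 0 0 0.0185; -0.055 0.193 -0.013 0 0 0.0185; -0.032 0.198 -0.014 0 0 0.0185; -0.009 0.201 -0.013 0 0 0.0185; 0.015 0.2 -0.014 0 0 0.0185", gripper=-0.1)

```text
time_s: 11.95
position: [0.4871, -0.0336, 0.1762]
tcp_rot: [[0.917, 0.398, -0.003], [0.398, -0.917, 0.001], [-0.003, -0.002, -1.0]]
force: [1.5, -0.7, 0.2]
opening: 0.45
grasp_force: 0.0
```

Request:
apply_moves(plan="0.038 0.197 -0.013 0 0 0.0185; 0.061 0.192 -0.014 0 0 0.0185; 0.023 0.561 0.45 0 0 0; 0.023 0.56 0.45 0 0 0; 0.023 0.561 0.45 0 0 0; 0.023 0.56 0.45 0 0 0; 0 0 0 0 0 0; 0 0 0 0 0 0; 0 0 0 0 0 0; 0 0 0 0 0 0")

```text
time_s: 12.78
position: [0.5238, -0.1582, 0.0891]
tcp_rot: [[0.983, 0.183, -0.001], [0.183, -0.983, 0.001], [-0.001, -0.001, -1.0]]
force: [0.1, 0.7, 0.5]
opening: 0.449
grasp_force: 0.0
```

```bash
cat > chk.py <<'E'
# chk.py tag idx.. : bar on core measured in both views (bright blob near crest)
from h import *
import sys
P=np.load("poses.npy"); im={n:capture(n)[:,:,::-1].copy() for n in("top","scene")}
for n in im: cv2.imwrite(f"pics/{n}_{sys.argv[1]}.png",im[n])
for i in map(int,sys.argv[2:]):
    q=P[i]
    for n in im:
        u,v=np.int32(proj(n,pose(q,[(0,0,.1055)]))[0]); c=im[n][v-35:v+36,u-35:u+36]
        h=cv2.cvtColor(c,cv2.COLOR_BGR2HSV); m=((h[...,2]>150)&(h[...,1]<40)).astype(np.uint8)
        hull=np.int32(proj(n,pose(q,[(a*.02,b*.07,z) for a in(-1,1) for b in(-1,1) for z in(.09,.125)]))-[u-35,v-35]); k=np.zeros_like(m); cv2.fillConvexPoly(k,cv2.convexHull(hull[:,None]),1); m&=k
        ys,xs=np.nonzero(m); 
        if len(xs)<10: print(i,n,"no bar",len(xs)); continue
        r=cv2.minAreaRect(np.c_[xs,ys].astype(np.float32)); ctr=np.array(r[0])+[u-35,v-35]
        w=onz(n,ctr,.1145 if n=="top" else .1055)[0]-[q[0],q[1],0]; cc,s=np.cos(q[2]),np.sin(q[2])
        print(i,n,len(xs),"lateral,along mm",((cc*w[0]+s*w[1])*1e3).round(1),((-s*w[0]+cc*w[1])*1e3).round(1),"size",np.round(r[1],1),"ang",round(r[2],1))
E
python3 chk.py b1 4; python3 - <<'E'
from h import *
print(bot.read_state()["position"],strip(0,.052,.0215))
E
```

```text
4 top 29 lateral,along mm 2.9 -47.8 size [8. 4.] ang 26.6
4 scene 600 lateral,along mm 8.8 3.1 size [21.  57.8] ang 53.5
[ 0.52434052 -0.15823463  0.08978828] [ 0.52486678 -0.15943802  0.0215    ]
```

Request:
apply_moves(plan="0.006 0.025 0.46 0 0 0; 0 0 0.46 0 0 0; 0 0 0.3 0 0 0; 0 0 0.13 0 0 0; 0 0 0 0 0 0; 0 0 0 0 0 0; 0 0 0 0 0 0")

```text
time_s: 13.47
position: [0.5257, -0.1606, 0.0227]
tcp_rot: [[0.983, 0.183, 0.002], [0.183, -0.983, -0.001], [0.002, 0.001, -1.0]]
force: [-0.6, 0.2, 0.3]
opening: 0.452
grasp_force: 0.0
```

Request:
apply_moves(plan="0 0 0 0 0 0; 0 0 0 0 0 0; 0 0 0 0 0 0; 0 0 0 0 0 0; 0 0 0 0 0 0; 0 0 0 0 0 0", gripper=-1)

```text
time_s: 13.97
position: [0.5249, -0.1598, 0.022]
tcp_rot: [[0.983, 0.181, -0.0], [0.181, -0.983, 0.001], [0.0, -0.001, -1.0]]
force: [0.2, 4.2, 6.2]
opening: 0.209
grasp_force: 30.0
```

Request:
apply_moves(plan="0 0 -0.1 0 0 0; 0 0 -0.2 0 0 0; 0 0 -0.3 0 0 0; 0 0 -0.5 0 0 0; 0 0 -0.6 0 0 0; 0 0 -0.7 0 0 0; 0 0 -0.7 0 0 0; 0 0 -0.2 0 0 0; 0 0 0 0 0 0; 0 0 0 0 0 0")

```text
time_s: 14.8
position: [0.5246, -0.1607, 0.1869]
tcp_rot: [[0.983, 0.182, 0.001], [0.182, -0.983, -0.001], [0.0, 0.001, -1.0]]
force: [-0.1, -0.3, -1.8]
opening: 0.206
grasp_force: 30.0
```

```bash
cat > moved.py <<'E'
# compare core surroundings with the start pictures by phase correlation / difference
from h import *
im={n:capture(n)[:,:,::-1].copy() for n in("top","scene")}; P=np.load("poses.npy")
for n in im:
    a=cv2.imread(f"pics/{n}0.png"); d=cv2.GaussianBlur(cv2.absdiff(a,im[n]).max(2),(3,3),0)>30
    print(n,[(k,int(d[v-26:v+27,u-26:u+27].sum())) for k,(u,v) in zip("ABCD",[np.int32(proj(n,pose(q,[(0,0,.04)]))[0]) for q in P[1:]])])
    cv2.imwrite(f"pics/{n}_m.png",im[n])
E
python3 moved.py; python3 go.py 2 .17
```

```text
top [('A', 0), ('B', 0), ('C', 0), ('D', 422)]
scene [('A', 0), ('B', 50), ('C', 0), ('D', 333)]
target [0.6352 0.077 ] 73.61 [[0.282 0.959]]
0.306 -0.425 0.03 0 0 -0.0175; 0.351 -0.389 0.03 0 0 -0.0175; 0.392 -0.348 0.03 0 0 -0.0175; 0.427 -0.303 0.03 0 0 -0.0175; 0.458 -0.255 0.03 0 0 -0.0175; 0.483 -0.203 0.029 0 0 -0.0175; 0.503 -0.149 0.03 0 0 -0.0175; 0.516 -0.092 0.029 0 0 -0.0175; 0.523 -0.036 0.03 0 0 -0.0175; 0.524 0.022 0.029 0 0 -0.0175
```

Request:
apply_moves(plan="0.306 -0.425 0.03 0 0 -0.0175; 0.351 -0.389 0.03 0 0 -0.0175; 0.392 -0.348 0.03 0 0 -0.0175; 0.427 -0.303 0.03 0 0 -0.0175; 0.458 -0.255 0.03 0 0 -0.0175; 0.483 -0.203 0.029 0 0 -0.0175; 0.503 -0.149 0.03 0 0 -0.0175; 0.516 -0.092 0.029 0 0 -0.0175; 0.523 -0.036 0.03 0 0 -0.0175; 0.524 0.022 0.029 0 0 -0.0175")

```text
time_s: 15.73
position: [0.6355, 0.0777, 0.1686]
tcp_rot: [[0.279, 0.96, -0.006], [0.96, -0.279, 0.0], [-0.001, -0.005, -1.0]]
force: [-0.4, 0.0, -2.0]
opening: 0.205
grasp_force: 30.0
```

Request:
apply_moves(plan="0 0 0 0 0 0; 0 0 0 0 0 0; 0 0 0 0 0 0; 0 0 0 0 0 0; 0 0 0 0 0 0; 0 0 0 0 0 0")

```text
time_s: 16.23
position: [0.6363, 0.0755, 0.1715]
tcp_rot: [[0.286, 0.958, -0.001], [0.958, -0.286, -0.0], [-0.0, -0.001, -1.0]]
force: [0.5, -0.8, -0.9]
opening: 0.205
grasp_force: 30.0
```

```bash
python3 - <<'E'
from h import *
P=np.load("poses.npy"); P[2][:3]=[.6343,.0780,np.radians(-16.2)]
# D refinement & A, C blends
P[1][:2]+=[-.0003,.0018]; P[3][:2]+=[-.0005,.0]
np.save("poses.npy",P)
plan([(.6343,.0780,.108,73.8)],vmax=.02); print(bot.read_state()["position"])
E
python3 moved.py
```

```text
0.009 -0.013 0.318 0 0 -0.0003; 0.009 -0.013 0.318 0 0 -0.0003; 0.01 -0.014 0.317 0 0 -0.0003; 0.009 -0.013 0.318 0 0 -0.0003
[0.63632325 0.07546163 0.17154404]
top [('A', 996), ('B', 1512), ('C', 1730), ('D', 564)]
scene [('A', 0), ('B', 4), ('C', 0), ('D', 477)]
```

Request:
apply_moves(plan="0.009 -0.013 0.318 0 0 -0.0003; 0.009 -0.013 0.318 0 0 -0.0003; 0.01 -0.014 0.317 0 0 -0.0003; 0.009 -0.013 0.318 0 0 -0.0003; 0 0 0 0 0 0; 0 0 0 0 0 0; 0 0 0 0 0 0; 0 0 0 0 0 0")

```text
time_s: 17.0
position: [0.6357, 0.0788, 0.1096]
tcp_rot: [[0.277, 0.961, 0.003], [0.961, -0.277, -0.0], [0.001, 0.003, -1.0]]
force: [1.0, -0.7, -1.0]
opening: 0.201
grasp_force: 30.0
```

Request:
apply_moves(plan="-0.015 -0.02 0.08 0 0 0; 0 0 0.07 0 0 0; 0 0 0.03 0 0 0; 0 0 0.02 0 0 0; 0 0 0 0 0 0; 0 0 0 0 0 0; 0 0 0 0 0 0")

```text
time_s: 17.58
position: [0.6336, 0.0786, 0.0981]
tcp_rot: [[0.277, 0.961, 0.0], [0.961, -0.277, 0.0], [0.0, 0.0, -1.0]]
force: [-0.3, 0.3, -1.7]
opening: 0.205
grasp_force: 30.0
```

Request:
apply_moves(plan="0 0 0.01 0 0 0; 0 0 0.01 0 0 0; 0 0 0 0 0 0; 0 0 0 0 0 0")

```text
time_s: 17.92
position: [0.6336, 0.0786, 0.098]
tcp_rot: [[0.277, 0.961, 0.001], [0.961, -0.277, -0.0], [0.0, 0.001, -1.0]]
force: [-1.9, -0.0, 5.9]
opening: 0.203
grasp_force: 30.0
```

Request:
apply_moves(plan="0 0 0 0 0 0; 0 0 0 0 0 0; 0 0 0 0 0 0; 0 0 0 0 0 0; 0 0 -0.15 0 0 0; 0 0 -0.4 0 0 0; 0 0 -0.6 0 0 0; 0 0 -0.4 0 0 0; 0 0 0 0 0 0; 0 0 0 0 0 0", gripper=-0.3)

```text
time_s: 18.75
position: [0.6345, 0.0786, 0.1765]
tcp_rot: [[0.277, 0.961, 0.004], [0.961, -0.277, -0.0], [0.001, 0.004, -1.0]]
force: [-0.1, -0.2, -0.3]
opening: 0.351
grasp_force: 0.0
```

```bash
python3 - <<'E'
from h import *
p=plan([(.55,-.19,.16,10.4)])
q=plan([(*strip(0,0,.09),10.37)],start=p)
E
python3 moved.py
```

```text
-0.563 -0.014 0.033 0 0 0.0176; -0.561 0.049 0.033 0 0 0.0176; -0.552 0.11 0.033 0 0 0.0176; -0.537 0.17 0.033 0 0 0.0176; -0.515 0.229 0.033 0 0 0.0176; -0.486 0.284 0.033 0 0 0.0176; -0.452 0.336 0.033 0 0 0.0176; -0.412 0.384 0.033 0 0 0.0176; -0.367 0.427 0.033 0 0 0.0176; -0.318 0.465 0.033 0 0 0.0176
-0.129 0.116 0.467 0 0 0.0002; -0.128 0.115 0.466 0 0 0.0002; -0.128 0.116 0.467 0 0 0.0002
top [('A', 1032), ('B', 1490), ('C', 1741), ('D', 503)]
scene [('A', 0), ('B', 353), ('C', 0), ('D', 482)]
```

Request:
apply_moves(plan="-0.563 -0.014 0.033 0 0 0.0176; -0.561 0.049 0.033 0 0 0.0176; -0.552 0.11 0.033 0 0 0.0176; -0.537 0.17 0.033 0 0 0.0176; -0.515 0.229 0.033 0 0 0.0176; -0.486 0.284 0.033 0 0 0.0176; -0.452 0.336 0.033 0 0 0.0176; -0.412 0.384 0.033 0 0 0.0176; -0.367 0.427 0.033 0 0 0.0176; -0.318 0.465 0.033 0 0 0.0176", gripper=-0.1)

```text
time_s: 19.68
position: [0.5473, -0.1907, 0.1564]
tcp_rot: [[0.984, 0.178, -0.003], [0.178, -0.984, 0.002], [-0.003, -0.002, -1.0]]
force: [0.4, -0.8, -0.5]
opening: 0.451
grasp_force: 0.0
```

Request:
apply_moves(plan="-0.129 0.116 0.467 0 0 0; -0.128 0.115 0.466 0 0 0; -0.128 0.116 0.467 0 0 0; 0 0 0 0 0 0; 0 0 0 0 0 0; 0 0 0 0 0 0; 0 0 0 0 0 0")

```text
time_s: 20.27
position: [0.5343, -0.2105, 0.0892]
tcp_rot: [[0.983, 0.184, 0.002], [0.184, -0.983, -0.001], [0.002, 0.001, -1.0]]
force: [0.6, -0.7, -0.2]
opening: 0.448
grasp_force: 0.0
```

```bash
cat > barfit.py <<'E'
# fit cuboid bar to bright blob in both views (hull IoU) near core i
from h import *
from scipy.optimize import minimize
import sys
P=np.load("poses.npy"); tag=sys.argv[1]
im={n:capture(n)[:,:,::-1].copy() for n in("top","scene")}
for n in im: cv2.imwrite(f"pics/{n}_{tag}.png",im[n])
def fit(i,views):
    q=P[i]; S=4; data=[]
    for n in views:
        u,v=np.int32(proj(n,pose(q,[(0,0,.1055)]))[0]); o=np.array([u-45,v-45])
        c=cv2.resize(im[n][v-45:v+45,u-45:u+45],None,fx=S,fy=S,interpolation=cv2.INTER_CUBIC); h=cv2.cvtColor(c,cv2.COLOR_BGR2HSV)
        m=((h[...,2]>125)&(h[...,1]<45))|((h[...,1]>120)&(h[...,2]>130)&(h[...,0]>15)&(h[...,0]<35)); data.append((n,o,m))
    L=np.array([(a*.009,b*.055,z) for a in(-1,1) for b in(-1,1) for z in(.0965,.1145)])
    def iou(w):
        p=[q[0]+w[0]/1e3,q[1]+w[1]/1e3,q[2]+w[2]/50]; r=0
        for n,o,m in data:
            k=np.zeros(m.shape,np.uint8); cv2.fillConvexPoly(k,cv2.convexHull(np.int32(((proj(n,pose(p,L))-o+.5)*S-.5)*16)[:,None]),1,cv2.LINE_8,4)
            big=cv2.dilate(k,np.ones((17,17)))>0; r+=((k>0)&m).sum()/((k>0)|(m&big)).sum()
        return r/len(data)
    b=min((minimize(lambda w:-iou(w),x0,method="Nelder-Mead",options=dict(initial_simplex=np.array(x0)+[[0,0,0],[4,0,0],[0,4,0],[0,0,4]])) for x0 in([0,0,0],[2,3,0],[-2,-3,0])),key=lambda b:b.fun)
    w=b.x; c,s=np.cos(q[2]),np.sin(q[2])
    print("core",i,views,"lateral %.1f along %.1f turn %.1f deg  iou %.2f"%(c*w[0]+s*w[1],-s*w[0]+c*w[1],np.degrees(w[2]/50),-b.fun))
for i in map(int,sys.argv[2:]):
    for v in(("top",),("scene",),("top","scene")): fit(i,v)
E
python3 barfit.py b2 2 4; python3 moved.py
```

```text
core 2 ('top',) lateral -1.8 along 1.7 turn -0.1 deg  iou 0.89
core 2 ('scene',) lateral -2.0 along 2.8 turn 1.7 deg  iou 0.75
core 2 ('top', 'scene') lateral -1.9 along 1.5 turn 0.4 deg  iou 0.82
core 4 ('top',) lateral 0.0 along 0.0 turn 0.0 deg  iou 0.00
core 4 ('scene',) lateral -1.6 along 0.9 turn 0.1 deg  iou 0.79
core 4 ('top', 'scene') lateral -1.6 along 0.9 turn 0.1 deg  iou 0.40
top [('A', 86), ('B', 764), ('C', 125), ('D', 2122)]
scene [('A', 235), ('B', 559), ('C', 209), ('D', 339)]
```

```bash
python3 - <<'E'
from h import *
t=cv2.imread("pics/top_m.png")[200:340,225:365]; s=cv2.imread("pics/scene_m.png")[195:375,210:430]
a=cv2.resize(t,(400,400),interpolation=cv2.INTER_CUBIC); b=cv2.resize(s,(400,327),interpolation=cv2.INTER_CUBIC); b=cv2.copyMakeBorder(b,0,73,0,0,0)
cv2.imwrite("pics/v4.png",np.hstack([a,b]))
E
```

```text
(no output)
```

View pics/v4.png

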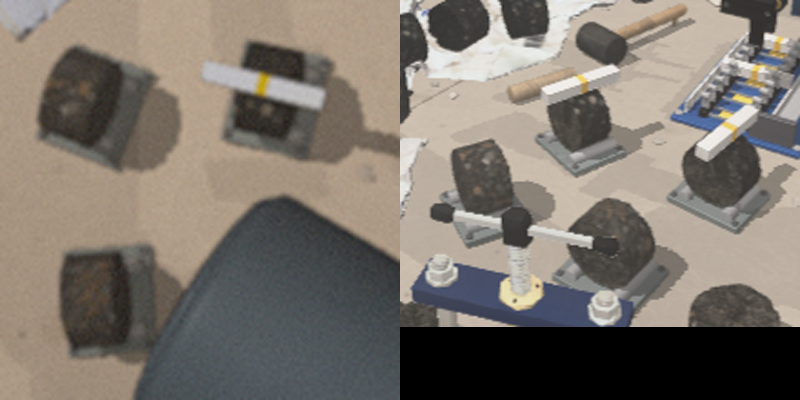

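Both bars lie squarely on B and D. I'll check for a shift of A or C by template matching.

```bash
cat > tm.py <<'E'
from h import *
import sys
def tm(tag,names="ABCD"):
    P=np.load("poses.npy")
    for n in("top","scene"):
        a,b=cv2.imread(f"pics/{n}0.png"),cv2.imread(f"pics/{n}_{tag}.png")
        for k,q in zip("ABCD",P[1:]):
            if k not in names: continue
            u,v=np.int32(proj(n,pose(q,[(0,0,.04)]))[0]); w=17
            t=a[v-w:v+w,u-w:u+w]; r=cv2.matchTemplate(b[v-45:v+45,u-45:u+45],t,cv2.TM_CCOEFF_NORMED); _,m,_,l=cv2.minMaxLoc(r)
            print(n,k,"shift px",l[0]-45+w,l[1]-45+w,"score %.2f"%m)
if __name__=="__main__": tm(*sys.argv[1:])
E
python3 tm.py m
```

```text
top A shift px 0 0 score 0.98
top B shift px -5 16 score 0.51
top C shift px 0 0 score 0.97
top D shift px -11 -25 score 0.41
scene A shift px 0 0 score 0.99
scene B shift px 0 1 score 0.75
scene C shift px 0 0 score 0.99
scene D shift px -9 8 score 0.48
```

A and C haven't moved. Next is the middle bar.

Request:
apply_moves(plan="0 0 0.46 0 0 0; 0 0 0.46 0 0 0; 0 0 0.3 0 0 0; 0 0 0.13 0 0 0; 0 0 0 0 0 0; 0 0 0 0 0 0; 0 0 0 0 0 0")

```text
time_s: 21.05
position: [0.5341, -0.211, 0.0217]
tcp_rot: [[0.983, 0.183, 0.002], [0.183, -0.983, -0.001], [0.002, 0.002, -1.0]]
force: [-0.7, -0.2, 0.2]
opening: 0.453
grasp_force: 0.0
```

Request:
apply_moves(plan="0 0 0 0 0 0; 0 0 0 0 0 0; 0 0 0 0 0 0; 0 0 0 0 0 0; 0 0 0 0 0 0; 0 0 0 0 0 0", gripper=-1)

```text
time_s: 21.55
position: [0.5334, -0.2107, 0.0211]
tcp_rot: [[0.983, 0.183, 0.001], [0.183, -0.983, -0.0], [0.0, 0.0, -1.0]]
force: [-0.5, 0.5, 2.5]
opening: 0.206
grasp_force: 30.0
```

Request:
apply_moves(plan="0 0 -0.1 0 0 0; 0 0 -0.2 0 0 0; 0 0 -0.3 0 0 0; 0 0 -0.5 0 0 0; 0 0 -0.6 0 0 0; 0 0 -0.7 0 0 0; 0 0 -0.7 0 0 0; 0 0 -0.2 0 0 0; 0 0 0 0 0 0; 0 0 0 0 0 0")

```text
time_s: 22.38
position: [0.5328, -0.2103, 0.186]
tcp_rot: [[0.983, 0.183, 0.0], [0.183, -0.983, -0.0], [0.0, 0.0, -1.0]]
force: [-0.8, 0.4, -1.3]
opening: 0.207
grasp_force: 30.0
```

```bash
python3 - <<'E'
from h import *
P=np.load("poses.npy")
for i in(1,3): P[i][:2]+=[.0015,-.0008]
np.save("poses.npy",P)
E
python3 moved.py; python3 tm.py m AC; python3 go.py 1 .17
```

```text
top [('A', 19), ('B', 450), ('C', 44), ('D', 429)]
scene [('A', 0), ('B', 414), ('C', 8), ('D', 334)]
top A shift px 0 0 score 0.99
top C shift px 0 0 score 0.98
scene A shift px 0 0 score 0.99
scene C shift px 0 0 score 0.99
target [0.6357 0.2502] 66.06 [[0.406 0.914]]
0.266 -0.619 0.02 0 0 -0.011; 0.309 -0.599 0.02 0 0 -0.011; 0.349 -0.576 0.02 0 0 -0.011; 0.388 -0.55 0.02 0 0 -0.011; 0.425 -0.522 0.02 0 0 -0.011; 0.46 -0.492 0.02 0 0 -0.011; 0.493 -0.459 0.02 0 0 -0.011; 0.524 -0.424 0.02 0 0 -0.011; 0.552 -0.386 0.02 0 0 -0.011; 0.577 -0.347 0.019 0 0 -0.011; 0.6 -0.307 0.02 0 0 -0.011; 0.619 -0.265 0.019 0 0 -0.011; 0.636 -0.221 0.02 0 0 -0.011; 0.65 -0.177 0.019 0 0 -0.011
```

Request:
apply_moves(plan="0.266 -0.619 0.02 0 0 -0.011; 0.309 -0.599 0.02 0 0 -0.011; 0.349 -0.576 0.02 0 0 -0.011; 0.388 -0.55 0.02 0 0 -0.011; 0.425 -0.522 0.02 0 0 -0.011; 0.46 -0.492 0.02 0 0 -0.011; 0.493 -0.459 0.02 0 0 -0.011; 0.524 -0.424 0.02 0 0 -0.011; 0.552 -0.386 0.02 0 0 -0.011; 0.577 -0.347 0.019 0 0 -0.011")

```text
time_s: 23.32
position: [0.606, 0.1195, 0.1728]
tcp_rot: [[0.638, 0.77, -0.006], [0.77, -0.638, -0.0], [-0.004, -0.004, -1.0]]
force: [0.5, -0.6, -0.5]
opening: 0.203
grasp_force: 30.0
```

Request:
apply_moves(plan="0.6 -0.307 0.02 0 0 -0.011; 0.619 -0.265 0.019 0 0 -0.011; 0.636 -0.221 0.02 0 0 -0.011; 0.65 -0.177 0.019 0 0 -0.011; 0 0 0 0 0 0; 0 0 0 0 0 0; 0 0 0 0 0 0; 0 0 0 0 0 0; 0 0 0 0 0 0")

```text
time_s: 24.07
position: [0.6368, 0.2477, 0.171]
tcp_rot: [[0.409, 0.913, -0.002], [0.913, -0.409, -0.001], [-0.001, -0.001, -1.0]]
force: [-0.3, -0.0, -1.1]
opening: 0.201
grasp_force: 30.0
```

```bash
python3 moved.py; python3 tm.py m AC; python3 go.py 1 .108
```

```text
top [('A', 1018), ('B', 822), ('C', 68), ('D', 839)]
scene [('A', 0), ('B', 408), ('C', 126), ('D', 612)]
top A shift px -25 -20 score 0.59
top C shift px 0 0 score 0.98
scene A shift px 0 0 score 1.00
scene C shift px 0 0 score 1.00
target [0.6357 0.2502] 66.06 [[0.406 0.914]]
0.015 -0.023 0.637 0 0 -0.0002; 0.015 -0.023 0.638 0 0 -0.0002
```

Request:
apply_moves(plan="0.006 -0.016 0.5 0 0 0; 0.006 -0.015 0.5 0 0 0; 0 -0.015 0.25 0 0 0; 0 0 0.1 0 0 0; 0 0 0 0 0 0; 0 0 0 0 0 0; 0 0 0 0 0 0; 0 0 0 0 0 0")

```text
time_s: 24.83
position: [0.6365, 0.251, 0.1059]
tcp_rot: [[0.407, 0.914, 0.003], [0.914, -0.407, 0.001], [0.002, 0.002, -1.0]]
force: [1.0, 0.4, -1.5]
opening: 0.204
grasp_force: 30.0
```

Request:
apply_moves(plan="-0.03 -0.006 0.07 0 0 0; 0 0 0.05 0 0 0; 0 0 0.03 0 0 0; 0 0 0.02 0 0 0; 0 0 0 0 0 0; 0 0 0 0 0 0; 0 0 0 0 0 0")

```text
time_s: 25.42
position: [0.6344, 0.2494, 0.0976]
tcp_rot: [[0.407, 0.914, 0.0], [0.914, -0.407, -0.0], [-0.0, 0.0, -1.0]]
force: [-2.9, -1.0, 6.6]
opening: 0.2
grasp_force: 30.0
```

In contact, so I'll release and lift.

Request:
apply_moves(plan="0 0 0 0 0 0; 0 0 0 0 0 0; 0 0 0 0 0 0; 0 0 0 0 0 0; 0 0 -0.15 0 0 0; 0 0 -0.4 0 0 0; 0 0 -0.6 0 0 0; 0 0 -0.4 0 0 0; 0 0 0 0 0 0; 0 0 0 0 0 0", gripper=-0.3)

```text
time_s: 26.25
position: [0.6355, 0.2498, 0.1752]
tcp_rot: [[0.407, 0.914, 0.004], [0.914, -0.407, 0.001], [0.002, 0.003, -1.0]]
force: [0.5, 0.4, -1.3]
opening: 0.353
grasp_force: 0.0
```

```bash
python3 - <<'E'
from h import *
p=plan([(.5529,-.29,.16,10.4)],vmax=.038)
q=plan([(*strip(0,-.104,.09),10.37)],start=p)
E
python3 barfit.py b3 1 2 4
```

```text
-0.702 0.192 0.02 0 0 0.0103; -0.688 0.237 0.02 0 0 0.0103; -0.672 0.281 0.02 0 0 0.0103; -0.652 0.324 0.02 0 0 0.0103; -0.63 0.366 0.02 0 0 0.0103; -0.605 0.405 0.02 0 0 0.0103; -0.577 0.444 0.02 0 0 0.0103; -0.547 0.48 0.02 0 0 0.0103; -0.515 0.515 0.021 0 0 0.0103; -0.481 0.547 0.02 0 0 0.0103; -0.444 0.577 0.021 0 0 0.0103; -0.406 0.604 0.02 0 0 0.0103; -0.366 0.629 0.021 0 0 0.0103; -0.325 0.651 0.02 0 0 0.0103; -0.282 0.672 0.021 0 0 0.0103
-0.027 0.15 0.467 0 0 0; -0.027 0.15 0.466 0 0 0; -0.028 0.15 0.467 0 0 0
core 1 ('top',) lateral -0.4 along 2.0 turn -0.9 deg  iou 0.61
core 1 ('scene',) lateral -0.3 along 6.4 turn -1.6 deg  iou 0.68
core 1 ('top', 'scene') lateral -0.4 along -1.9 turn -0.7 deg  iou 0.64
core 2 ('top',) lateral -2.2 along 1.4 turn 0.4 deg  iou 0.84
core 2 ('scene',) lateral -2.1 along 1.0 turn 2.1 deg  iou 0.74
core 2 ('top', 'scene') lateral -2.0 along 1.4 turn 0.4 deg  iou 0.79
core 4 ('top',) lateral -2.0 along -0.0 turn 0.9 deg  iou 0.85
core 4 ('scene',) lateral -2.0 along 0.9 turn 1.3 deg  iou 0.80
core 4 ('top', 'scene') lateral -2.1 along 0.4 turn 0.9 deg  iou 0.82
```

Request:
apply_moves(plan="-0.702 0.192 0.02 0 0 0.0103; -0.688 0.237 0.02 0 0 0.0103; -0.672 0.281 0.02 0 0 0.0103; -0.652 0.324 0.02 0 0 0.0103; -0.63 0.366 0.02 0 0 0.0103; -0.605 0.405 0.02 0 0 0.0103; -0.577 0.444 0.02 0 0 0.0103; -0.547 0.48 0.02 0 0 0.0103; -0.515 0.515 0.021 0 0 0.0103; -0.481 0.547 0.02 0 0 0.0103", gripper=-0.1)

```text
time_s: 27.18
position: [0.5776, -0.1115, 0.1614]
tcp_rot: [[0.877, 0.481, -0.004], [0.481, -0.877, 0.001], [-0.002, -0.003, -1.0]]
force: [-0.0, -0.5, 0.1]
opening: 0.451
grasp_force: 0.0
```

Request:
apply_moves(plan="-0.444 0.577 0.021 0 0 0.0103; -0.406 0.604 0.02 0 0 0.0103; -0.366 0.629 0.021 0 0 0.0103; -0.325 0.651 0.02 0 0 0.0103; -0.282 0.672 0.021 0 0 0.0103; 0 0 0 0 0 0; 0 0 0 0 0 0; 0 0 0 0 0 0; 0 0 0 0 0 0")

```text
time_s: 27.93
position: [0.5514, -0.2884, 0.1571]
tcp_rot: [[0.983, 0.182, -0.002], [0.182, -0.983, 0.002], [-0.002, -0.002, -1.0]]
force: [-0.0, 0.7, 0.3]
opening: 0.448
grasp_force: 0.0
```

```bash
python3 barfit.py b4 1 ; python3 - <<'E'
from h import *
plan([(*strip(0,-.104,.09),10.37)])
E
```

```text
core 1 ('top',) lateral -0.5 along 4.3 turn -0.3 deg  iou 0.90
core 1 ('scene',) lateral 0.4 along 5.4 turn -1.2 deg  iou 0.68
core 1 ('top', 'scene') lateral -0.3 along 3.8 turn -0.4 deg  iou 0.79
-0.023 0.162 0.451 0 0 0.0001; -0.023 0.162 0.451 0 0 0.0001; -0.023 0.162 0.452 0 0 0.0001
```

Request:
apply_moves(plan="-0.023 0.162 0.451 0 0 0; -0.023 0.162 0.451 0 0 0; -0.023 0.162 0.452 0 0 0; 0 0 0 0 0 0; 0 0 0 0 0 0; 0 0 0 0 0 0; 0 0 0 0 0 0")

```text
time_s: 28.62
position: [0.5539, -0.3145, 0.0921]
tcp_rot: [[0.983, 0.181, 0.002], [0.181, -0.983, -0.001], [0.002, 0.002, -1.0]]
force: [0.4, 0.3, 1.2]
opening: 0.45
grasp_force: 0.0
```

Request:
apply_moves(plan="-0.01 -0.03 0.46 0 0 0; 0 0 0.46 0 0 0; 0 0 0.3 0 0 0; 0 0 0.19 0 0 0; 0 0 0 0 0 0; 0 0 0 0 0 0; 0 0 0 0 0 0")

```text
time_s: 29.2
position: [0.5532, -0.314, 0.0214]
tcp_rot: [[0.984, 0.18, 0.002], [0.18, -0.984, -0.002], [0.002, 0.002, -1.0]]
force: [0.4, 0.1, -0.3]
opening: 0.453
grasp_force: 0.0
```

Request:
apply_moves(plan="0 0 0 0 0 0; 0 0 0 0 0 0; 0 0 0 0 0 0; 0 0 0 0 0 0; 0 0 0 0 0 0; 0 0 0 0 0 0", gripper=-1)

```text
time_s: 29.7
position: [0.5522, -0.3131, 0.0204]
tcp_rot: [[0.984, 0.18, 0.0], [0.18, -0.984, 0.0], [0.0, -0.0, -1.0]]
force: [-1.0, 2.6, 4.3]
opening: 0.205
grasp_force: 30.0
```

Request:
apply_moves(plan="0 0 -0.1 0 0 0; 0 0 -0.2 0 0 0; 0 0 -0.3 0 0 0; 0 0 -0.5 0 0 0; 0 0 -0.6 0 0 0; 0 0 -0.7 0 0 0; 0 0 -0.7 0 0 0; 0 0 -0.2 0 0 0; 0 0 0 0 0 0; 0 0 0 0 0 0")

```text
time_s: 30.53
position: [0.5518, -0.3133, 0.1852]
tcp_rot: [[0.984, 0.18, 0.0], [0.18, -0.984, -0.0], [0.0, 0.0, -1.0]]
force: [-0.1, -0.1, -1.6]
opening: 0.202
grasp_force: 30.0
```

```bash
python3 moved.py; python3 tm.py m C; python3 go.py 3 .18
```

```text
top [('A', 415), ('B', 790), ('C', 1038), ('D', 938)]
scene [('A', 313), ('B', 401), ('C', 1258), ('D', 338)]
top C shift px 15 -1 score 0.96
scene C shift px -28 28 score 0.47
target [0.451  0.2355] 93.1 [[-0.054  0.999]]
0.001 -0.696 0.003 0 0 -0.0144; 0.064 -0.693 0.003 0 0 -0.0144; 0.126 -0.685 0.003 0 0 -0.0144; 0.187 -0.67 0.003 0 0 -0.0144; 0.247 -0.651 0.004 0 0 -0.0144; 0.305 -0.626 0.003 0 0 -0.0144; 0.36 -0.595 0.004 0 0 -0.0144; 0.413 -0.561 0.003 0 0 -0.0144; 0.462 -0.521 0.004 0 0 -0.0144; 0.507 -0.477 0.003 0 0 -0.0144; 0.548 -0.429 0.004 0 0 -0.0144; 0.584 -0.378 0.003 0 0 -0.0144; 0.616 -0.324 0.004 0 0 -0.0144; 0.643 -0.267 0.003 0 0 -0.0144; 0.664 -0.208 0.004 0 0 -0.0144; 0.68 -0.146 0.003 0 0 -0.0144
```

Core C has been knocked about 15 px to the right. I'll refit it.

```bash
python3 - <<'E'
from h import *
P=np.load("poses.npy"); o=np.array([.45-.0005,.2363,P[3][2]])
ims={n:cv2.imread(f"pics/{n}_m.png") for n in("top","scene")}
u=proj("top",pose(o,[(0,0,.05)])); sh=onz("top",u+[15,-1],.05)[0]-onz("top",u,.05)[0]; p=o.copy(); p[:2]+=sh[:2]; print(p,sh)
for t in(75,80,88):
    q,f=refine(p,ims,("top",),t); print(t,(q[:2]).round(4),np.degrees(q[2]).round(1),round(f,3))
    q0,f=refine(o,{"top":cv2.imread("pics/top0.png")},("top",),t); print("  at start",q0[:2].round(4),np.degrees(q0[2]).round(1),round(f,3))
P[3][:3]=p; np.save("poses_c.npy",p)
S=6; v0=np.int32(proj("top",pose(p,[(0,0,.03)]))[0]); t=ims["top"][v0[1]-35:v0[1]+35,v0[0]-35:v0[0]+35]; c=cv2.resize(t,None,fx=S,fy=S,interpolation=cv2.INTER_CUBIC)
c0=c.copy(); pl=lambda L,col: cv2.polylines(c,[np.int32((proj("top",pose(p,L))-(v0-35)+.5)*S)],True,col,1,cv2.LINE_AA)
pl([(.05,-.042,.01),(-.05,-.042,.01),(-.05,.042,.01),(.05,.042,.01)],(0,255,0)); print("off",v0-35)
cv2.imwrite("pics/v5.png",cv2.resize(np.hstack([c0,c]),(800,400)))
E
```

```text
[0.45134806 0.19678812 0.05417798] [ 0.00184806 -0.03951188  0.        ]
75 [0.451  0.1975] 3.2 0.632
  at start [0.4488 0.2372] 2.2 0.846
80 [0.4511 0.1977] 1.0 0.771
  at start [0.4495 0.2359] 2.7 0.847
88 [0.4517 0.1966] 1.7 0.841
  at start [0.4495 0.2361] 4.2 0.843
off [241 268]
```

View pics/v5.png

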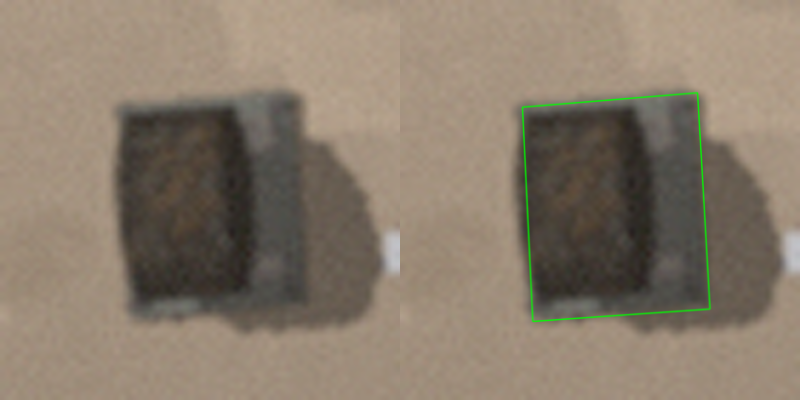

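Core C is refitted: its plate corners are at (300,95), (303,305), (135,318) and (118,103) in the crop, giving a yaw of about 2°. I'll plan to the corrected place.

```bash
python3 - <<'E'
from h import *
P=np.load("poses.npy"); P[3][:3]=[.453,.1968,np.radians(2)]; np.save("poses.npy",P)
plan([(.453,.196,.175,92)],vmax=.038)
E
```

```text
-0.006 -0.739 0.011 0 0 -0.0162; 0.069 -0.736 0.011 0 0 -0.0162; 0.143 -0.726 0.011 0 0 -0.0162; 0.216 -0.707 0.011 0 0 -0.0162; 0.287 -0.682 0.011 0 0 -0.0162; 0.355 -0.649 0.011 0 0 -0.0162; 0.419 -0.609 0.011 0 0 -0.0162; 0.478 -0.564 0.011 0 0 -0.0162; 0.533 -0.512 0.011 0 0 -0.0162; 0.583 -0.456 0.011 0 0 -0.0162; 0.626 -0.394 0.011 0 0 -0.0162; 0.662 -0.328 0.011 0 0 -0.0162; 0.693 -0.259 0.011 0 0 -0.0162; 0.715 -0.188 0.011 0 0 -0.0162
```

Request:
apply_moves(plan="-0.006 -0.739 0.011 0 0 -0.0162; 0.069 -0.736 0.011 0 0 -0.0162; 0.143 -0.726 0.011 0 0 -0.0162; 0.216 -0.707 0.011 0 0 -0.0162; 0.287 -0.682 0.011 0 0 -0.0162; 0.355 -0.649 0.011 0 0 -0.0162; 0.419 -0.609 0.011 0 0 -0.0162; 0.478 -0.564 0.011 0 0 -0.0162; 0.533 -0.512 0.011 0 0 -0.0162; 0.583 -0.456 0.011 0 0 -0.0162")

```text
time_s: 31.47
position: [0.4802, 0.0514, 0.1774]
tcp_rot: [[0.359, 0.933, -0.005], [0.933, -0.359, 0.001], [-0.001, -0.005, -1.0]]
force: [0.8, -1.3, -1.6]
opening: 0.202
grasp_force: 30.0
```

Request:
apply_moves(plan="0.626 -0.394 0.011 0 0 -0.0162; 0.662 -0.328 0.011 0 0 -0.0162; 0.693 -0.259 0.011 0 0 -0.0162; 0.715 -0.188 0.011 0 0 -0.0162; 0 0 0 0 0 0; 0 0 0 0 0 0; 0 0 0 0 0 0; 0 0 0 0 0 0; 0 0 0 0 0 0; 0 0 0 0 0 0")

```text
time_s: 32.3
position: [0.4547, 0.1937, 0.177]
tcp_rot: [[-0.033, 0.999, -0.001], [0.999, 0.033, -0.0], [-0.0, -0.001, -1.0]]
force: [0.3, 0.0, -1.4]
opening: 0.203
grasp_force: 30.0
```

Request:
apply_moves(plan="0.02 -0.015 0.5 0 0 0; 0.02 -0.015 0.5 0 0 0; 0 0 0.3 0 0 0; 0 0 0.12 0 0 0; 0 0 0 0 0 0; 0 0 0 0 0 0; 0 0 0 0 0 0; 0 0 0 0 0 0")

```text
time_s: 32.97
position: [0.4538, 0.1969, 0.1073]
tcp_rot: [[-0.035, 0.999, 0.003], [0.999, 0.035, 0.0], [0.0, 0.003, -1.0]]
force: [0.1, 0.4, -0.0]
opening: 0.202
grasp_force: 30.0
```

```bash
python3 barfit.py b5 3; python3 - <<'E'
from h import *
P=np.load("poses.npy"); im=cv2.imread("pics/scene_b5.png")
# core moved since? compare scene plate area with image m (after knock)
a=cv2.imread("pics/scene_m.png"); u,v=np.int32(proj("scene",pose(P[3],[(0,0,.01)]))[0])
t=a[v-8:v+22,u-28:u+28]; r=cv2.matchTemplate(im[v-30:v+45,u-55:u+55],t,cv2.TM_CCOEFF_NORMED); print(cv2.minMaxLoc(r)[1:], "expect",(27,22))
E
```

```text
core 3 ('top',) lateral 6.1 along -0.3 turn -9.0 deg  iou 0.22
core 3 ('scene',) lateral 8.6 along 9.4 turn -45.2 deg  iou 0.63
core 3 ('top', 'scene') lateral 7.8 along 2.8 turn -11.5 deg  iou 0.39
(0.9900816082954407, (2, 39), (27, 22)) expect (27, 22)
```

```bash
python3 - <<'E'
from h import *
a=cv2.imread("pics/scene0.png"); at=cv2.imread("pics/top0.png")
o=[.4495,.2363,.054]
for n,A in(("scene",a),("top",at)):
    u,v=np.int32(proj(n,pose(o,[(0,0,.04)]))[0]); t=A[v-14:v+14,u-14:u+14]
    for tag in("b3","b4","m","b5"):
        b=cv2.imread(f"pics/{n}_{tag}.png"); r=cv2.matchTemplate(b[v-80:v+80,u-80:u+80],t,cv2.TM_CCOEFF_NORMED); _,m,_,l=cv2.minMaxLoc(r)
        w=onz(n,np.array([u,v])+np.array(l)-66,.05)[0]-onz(n,(u,v),.05)[0]; print(n,tag,"%.2f"%m,np.array(l)-66,(w*1e3).round(1)[:2])
s,m=cv2.imread("pics/scene_b5.png"),cv2.imread("pics/scene_m.png")
d=cv2.absdiff(s,m).max(2)>40; print("changed",d.sum()); 
x=[cv2.resize(k[195:395,200:420],(398,362),interpolation=cv2.INTER_CUBIC) for k in(m,s)]
y=[cv2.resize(cv2.imread(f"pics/top_{k}.png")[210:335,225:365],(398,355)) for k in("m","b5")]
cv2.imwrite("pics/v6.png",cv2.resize(np.vstack([np.hstack(x),np.hstack(y)]),(660,595)))
E
```

```text
scene b3 0.64 [  9 -32] [ 47.5 -88.1]
scene b4 0.56 [-28  29] [-9.2 90.4]
scene m 0.56 [-28  29] [-9.2 90.4]
scene b5 0.54 [-29  29] [-7.8 91.6]
top b3 0.90 [15 -1] [  1.8 -39.5]
top b4 0.90 [15 -1] [  1.8 -39.5]
top m 0.90 [15 -1] [  1.8 -39.5]
top b5 0.53 [-23  57] [-143.3   59.2]
changed 60243
```

View pics/v6.png

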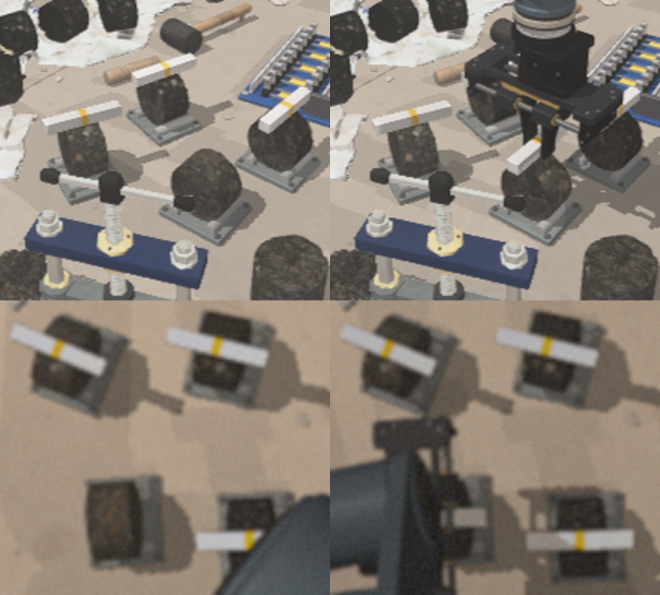

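I had misread the match: its best location is (27,22), as expected, so C hasn't moved since the refit. The picture shows the last bar over C's crest and the other three lying square. I'll lower it.

Request:
apply_moves(plan="-0.012 -0.01 0.08 0 0 0; 0 0 0.06 0 0 0; 0 0 0.03 0 0 0; 0 0 0.02 0 0 0; 0 0 0 0 0 0; 0 0 0 0 0 0; 0 0 0 0 0 0")

```text
time_s: 33.65
position: [0.4524, 0.1963, 0.0967]
tcp_rot: [[-0.035, 0.999, -0.0], [0.999, 0.035, -0.0], [0.0, -0.0, -1.0]]
force: [-0.1, 0.2, -0.7]
opening: 0.207
grasp_force: 30.0
```

Request:
apply_moves(plan="0 0 0.01 0 0 0; 0 0 0.01 0 0 0; 0 0 0 0 0 0; 0 0 0 0 0 0")

```text
time_s: 33.98
position: [0.4525, 0.1963, 0.0959]
tcp_rot: [[-0.035, 0.999, 0.0], [0.999, 0.035, 0.0], [0.0, 0.0, -1.0]]
force: [0.4, -0.4, 0.5]
opening: 0.202
grasp_force: 30.0
```

Request:
apply_moves(plan="0 0 0 0 0 0; 0 0 0 0 0 0; 0 0 0 0 0 0; 0 0 0 0 0 0; 0 0 -0.15 0 0 0; 0 0 -0.4 0 0 0; 0 0 -0.6 0 0 0; 0 0 -0.4 0 0 0; 0 0 0 0 0 0; 0 0 0 0 0 0", gripper=-0.3)

```text
time_s: 34.82
position: [0.4532, 0.1964, 0.1747]
tcp_rot: [[-0.035, 0.999, 0.004], [0.999, 0.035, 0.001], [0.001, 0.004, -1.0]]
force: [-0.1, -0.4, -0.3]
opening: 0.352
grasp_force: 0.0
```

```bash
python3 - <<'E'
from h import *
p=plan([(*strip(-.086,0,.16),10.4)],vmax=.036); print(strip(-.086,0,.05))
E
```

```text
-0.649 -0.029 0.023 0 0 0.0174; -0.649 0.043 0.023 0 0 0.0174; -0.64 0.113 0.023 0 0 0.0174; -0.624 0.182 0.022 0 0 0.0174; -0.6 0.249 0.023 0 0 0.0174; -0.57 0.313 0.022 0 0 0.0174; -0.532 0.374 0.023 0 0 0.0174; -0.488 0.429 0.022 0 0 0.0174; -0.438 0.48 0.023 0 0 0.0174; -0.383 0.525 0.022 0 0 0.0174; -0.324 0.564 0.023 0 0 0.0174; -0.261 0.596 0.022 0 0 0.0174; -0.194 0.62 0.023 0 0 0.0174
[ 0.4496287  -0.22606557  0.05      ]
```

Request:
apply_moves(plan="-0.649 -0.029 0.023 0 0 0.0174; -0.649 0.043 0.023 0 0 0.0174; -0.64 0.113 0.023 0 0 0.0174; -0.624 0.182 0.022 0 0 0.0174; -0.6 0.249 0.023 0 0 0.0174; -0.57 0.313 0.022 0 0 0.0174; -0.532 0.374 0.023 0 0 0.0174; -0.488 0.429 0.022 0 0 0.0174; -0.438 0.48 0.023 0 0 0.0174; -0.383 0.525 0.022 0 0 0.0174", gripper=-0.1)

```text
time_s: 35.65
position: [0.4483, -0.1298, 0.1608]
tcp_rot: [[0.874, 0.486, -0.003], [0.486, -0.874, 0.002], [-0.001, -0.003, -1.0]]
force: [-0.3, -0.3, 0.2]
opening: 0.45
grasp_force: 0.0
```

Request:
apply_moves(plan="-0.324 0.564 0.023 0 0 0.0174; -0.261 0.596 0.022 0 0 0.0174; -0.194 0.62 0.023 0 0 0.0174; 0 0 0 0 0 0; 0 0 0 0 0 0; 0 0 0 0 0 0; 0 0 0 0 0 0; 0 0 0 0 0 0")

```text
time_s: 36.32
position: [0.4483, -0.2246, 0.1582]
tcp_rot: [[0.983, 0.186, -0.001], [0.186, -0.983, 0.001], [-0.001, -0.001, -1.0]]
force: [-0.0, 0.1, 0.2]
opening: 0.449
grasp_force: 0.0
```

```bash
python3 barfit.py b6 1 2 3 4
```

```text
core 1 ('top',) lateral -0.4 along 2.4 turn -0.4 deg  iou 0.88
core 1 ('scene',) lateral 0.2 along 4.6 turn -1.7 deg  iou 0.68
core 1 ('top', 'scene') lateral -0.3 along 3.8 turn -0.4 deg  iou 0.78
core 2 ('top',) lateral -2.1 along 1.9 turn -0.4 deg  iou 0.87
core 2 ('scene',) lateral -2.7 along 2.4 turn -0.0 deg  iou 0.75
core 2 ('top', 'scene') lateral -1.8 along 2.1 turn 0.4 deg  iou 0.81
core 3 ('top',) lateral -1.3 along 2.4 turn -0.2 deg  iou 0.89
core 3 ('scene',) lateral 0.4 along 1.5 turn 1.5 deg  iou 0.70
core 3 ('top', 'scene') lateral -1.3 along 1.8 turn -0.1 deg  iou 0.79
core 4 ('top',) lateral -2.2 along 0.1 turn -0.1 deg  iou 0.92
core 4 ('scene',) lateral -1.7 along 1.0 turn 0.0 deg  iou 0.79
core 4 ('top', 'scene') lateral -2.2 along 0.5 turn -0.1 deg  iou 0.85
```

All four bars are within about 2–3 mm and steady. Now I'll close the keeper.

Request:
apply_moves(plan="0.024 0.033 0.5 0 0 0; 0 0 0.5 0 0 0; 0 0 0.5 0 0 0; 0 0 0.4 0 0 0; 0 0 0.23 0 0 0; 0 0 0 0 0 0; 0 0 0 0 0 0; 0 0 0 0 0 0")

```text
time_s: 37.08
position: [0.4508, -0.2277, 0.0527]
tcp_rot: [[0.983, 0.185, 0.001], [0.185, -0.983, -0.001], [0.001, 0.001, -1.0]]
force: [0.1, -0.6, 1.1]
opening: 0.45
grasp_force: 0.0
```

Request:
apply_moves(plan="0 0 0 0 0 0; 0 0 0 0 0 0; 0 0 0 0 0 0; 0 0 0 0 0 0; 0 0 0 0 0 0; 0 0 0 0 0 0", gripper=-1)

```text
time_s: 37.58
position: [0.4498, -0.2259, 0.0524]
tcp_rot: [[0.983, 0.182, -0.001], [0.182, -0.983, 0.003], [-0.0, -0.003, -1.0]]
force: [1.7, 4.5, 4.4]
opening: 0.183
grasp_force: 30.0
```

Request:
apply_moves(plan="0.13 0 0 0 0 0; 0.13 0 0 0 0 0; 0.13 0 0 0 0 0; 0.13 0 0 0 0 0; 0.14 0 0 0 0 0; 0.02 0 0 0 0 0; 0 0 0 0 0 0; 0 0 0 0 0 0; 0 0 0 0 0 0")

```text
time_s: 38.33
position: [0.4814, -0.2201, 0.0524]
tcp_rot: [[0.983, 0.184, -0.004], [0.184, -0.983, 0.003], [-0.004, -0.003, -1.0]]
force: [-4.6, 1.5, 6.7]
opening: 0.182
grasp_force: 30.0
```

Request:
apply_moves(plan="0.03 0 0 0 0 0; 0.03 0 0 0 0 0; 0 0 0 0 0 0; 0 0 0 0 0 0; 0 0 0 0 0 0")

```text
time_s: 38.75
position: [0.4815, -0.22, 0.0524]
tcp_rot: [[0.983, 0.186, -0.01], [0.186, -0.983, 0.003], [-0.009, -0.004, -1.0]]
force: [-12.8, -2.9, 9.8]
opening: 0.182
grasp_force: 30.0
```

The keeper is hard against its stop. I'll back off the load, release and retreat.

Request:
apply_moves(plan="-0.06 0 0 0 0 0; 0 0 0 0 0 0; 0 0 0 0 0 0")

```text
time_s: 39.0
position: [0.4814, -0.2201, 0.0524]
tcp_rot: [[0.983, 0.184, -0.004], [0.184, -0.983, 0.003], [-0.004, -0.003, -1.0]]
force: [-4.3, 1.4, 6.4]
opening: 0.181
grasp_force: 30.0
```

Request:
apply_moves(plan="0 0 0 0 0 0; 0 0 0 0 0 0; 0 0 0 0 0 0; 0 0 0 0 0 0; 0 0 -0.4 0 0 0; 0 0 -0.6 0 0 0; 0 0 -0.6 0 0 0; 0 0 -0.6 0 0 0; 0 0 0 0 0 0; 0 0 0 0 0 0", gripper=-0.1)

```text
time_s: 39.83
position: [0.4849, -0.2223, 0.1638]
tcp_rot: [[0.983, 0.184, 0.004], [0.184, -0.983, -0.003], [0.003, 0.004, -1.0]]
force: [0.6, 0.2, -0.0]
opening: 0.451
grasp_force: 0.0
```

```bash
python3 barfit.py b7 1 2 3 4 | grep "'top', 's"; python3 - <<'E'
from h import *
c,s0=cv2.imread("pics/scene_b7.png"),cv2.imread("pics/scene0.png")
for n,im in(("now",c),("start",s0),("drawn",cv2.imread("pics/scene2.png"))):
    u=np.int32(proj("scene",strip(-.065,0,.065))[0]); r=im[u[1]-20:u[1]+20,u[0]-25:u[0]+25].astype(int); m=(r[...,2]>120)&(r[...,1]<80)&(r[...,0]<80); ys,xs=np.nonzero(m); print(n,len(xs),xs.mean().round(1) if len(xs) else "",ys.mean().round(1) if len(xs) else "")
E
```

```text
core 1 ('top', 'scene') lateral -0.3 along 1.5 turn -0.6 deg  iou 0.78
core 2 ('top', 'scene') lateral -2.0 along 1.7 turn -0.2 deg  iou 0.81
core 3 ('top', 'scene') lateral -1.4 along 1.8 turn -0.3 deg  iou 0.79
core 4 ('top', 'scene') lateral -2.2 along 0.5 turn -0.1 deg  iou 0.84
now 63 21.1 21.2
start 66 21.0 20.7
drawn 62 33.0 24.3
```

The keeper is back at its starting image position, and every bar is steady and centred. I'll hand in.

```bash
python3 -c "
from rig import bot; print(bot.hand_in())"
```

```text
the job is handed in; nothing more can be done
None
```

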